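# Find the loaded logger canister by weight and dock it for read-out

### The arm

A 6-joint arm with a two-finger parallel gripper is mounted at the origin on a cart in front of the work surface, level with it; the furniture and walls round the work are solid. World frame = base frame: x ahead of the robot, y to its left, z up, the work surface at z = 0. Lengths are in m, angles in rad, forces in N, time in s.
With the tool pointing down it reaches from about 0.35 to 0.775 m from the base axis. Payload 7.3 kg.
Tool frame: the origin (TCP) lies on the centre line of the jaws, within the pads' length; the fingertips stand 14 mm ahead of it and the grasp point (between the pads) lies 5 mm behind it; z points along the fingers, y is the direction in which the jaws open and shut (so a half turn about z gives the same grasp; the last joint's range is limited). The gripper opens to 92 mm and grips with 3 to 60 N. Pads are 19 mm wide; open, the fingers measure 130 mm over their backs; the gripper's body (75 mm by 190 mm) begins 47 mm behind the grasp point.
Start: joints at [-1.331, 0.342, 1.524, -0, 1.275, -0.146], TCP at [0.198, -0.486, 0.218] pointing down, gripper open.
Joint ranges: [-2.53, 2.53], [-0.77, 2.02], [0.04, 2.7], [-1, 4.14], [0.28, 2.66], [-3.11, 3.11]. Speed limits (rad/s): [2.57, 2.57, 3.14, 3.14, 3.14, 3.14].

### API

Orientations are given as [roll, pitch, yaw] about the fixed x, y, z axes, in that order (R = Rz(yaw) Ry(pitch) Rx(roll)).
In Python, from cell import telemetry, cams, robot gives the robot as it stands.
- The arm moves only by the tool servo_tool, never from a script. Its argument "targets" is text: rows parted by semicolons, each of 4 numbers parted by spaces: the shift along the tool's x, y, z in mm, then the turn about the tool's z in rad. In form: x y z yaw; .... A call has 1 to 20 rows; each row shifts and turns the pose as measured when the row begins, along the tool's axes as they then stand; what a row does not reach is not made up. A row lasts 1/8 s, in which the tool goes at most 62.5 mm and 10.7 degrees, less where a joint would pass 70% of its speed; a pose out of reach is approached as far as the arm can. A call with a gripper value outside its range is refused whole. "hand" is the opening, from 0 (shut) to 1 (fully open), set as the call begins (left out, the last holds). The fingers move at their own pace and stop on an object; "squeeze" is the grip in N (left out, the last holds). Time passes only in rows, so rows that do not move let the fingers close. It gives the time, the measured TCP pose, the force and the opening at its end, in the units of the state.
- telemetry.observe(): the state, without advancing time (a new reading comes with each control period).
- cams.read_camera(name): name is "scene" or "side" or "wrist"; returns a dict with "color" (480x640x3 uint8, red, green, blue), "K" (3x3 intrinsics, pixels), "R" (3x3) and "t" (3): a world point X has camera coordinates R X + t. Camera axes: x right, y down, z forward; pixel columns grow to the right and rows downward; lengths in m; the calibration is good to about 2 mm. A picture is of the moment at which its call begins. There is no depth.
- robot.hand_in(): hands the job in, once; it reports no verdict.
Trained networks look in a picture, given as the dict that the camera call returned (one of the last four; its "shot" number tells which), for a name from the list of things; names that differ only in an ending like _2 or _b are one class to them, and where a whole thing is asked for, a point or a joint stands for the part that bears it (a point fixed in the world has none). Each returns a list of dicts, best first, with "score" (0 to 1); they miss things now and then, are a little off and sometimes report something else, mostly with a low value. They report only what shows in the picture. A call takes as long as a camera call.
- cams.cut_out(picture, query): "region" (480x640 bool, what is visible of it) and "extent" ([centre column, centre row, width, height] in pixels, round what is visible of it).
The state is a dict: "time": time; "qpos": joint angles; "qvel": joint speeds; "joint_efforts": joint torques, N m; "tool_pos": TCP position; "tool_rot": TCP orientation; "contact_force": force on the tool from outside, world axes, zero at the start; "torque": the same for the moment, N m; "opening": finger opening in m.
Only numpy, scipy, OpenCV 4.12 (cv2) and the standard library are available. Lean on these libraries where they do the work, as an engineer would, in place of code of your own. Each camera call takes 0.05 s, during which the arm holds its last target.

### The job

Three steel logger canisters have come back from the wash looking alike, but only one still has its logger module inside and is clearly heavier; lift them to feel which. Lay the loaded one in the vees of the read-out dock, let it settle fully home and swing the read head all the way down onto it; lay the two empty ones flat in the shallow perforated steel tray. Set the canisters down gently without dropping them, and leave everything else on the bench where it is.

Things in the scene. Friction and masses are not known exactly. Their poses are not given: they have to be found in the camera images.
- canister_a: screw-lid steel canister, all three look the same: round body 40 mm thick, 90 mm long with a white label band, between hexagonal ends (44 mm across flats, 14 mm thick); with a low boss on the lid 123 mm in all. Origin mid-length on the axis, x along its length. Lies on its hexagon flats, axis 22 mm up; does not roll. Weighs 0.14-0.19 kg empty, 0.40-0.55 kg loaded; any of them may be the loaded one. Grip across the round body.
- canister_b: screw-lid steel canister, all three look the same: round body 40 mm thick, 90 mm long with a white label band, between hexagonal ends (44 mm across flats, 14 mm thick); with a low boss on the lid 123 mm in all. Origin mid-length on the axis, x along its length. Lies on its hexagon flats, axis 22 mm up; does not roll. Weighs 0.14-0.19 kg empty, 0.40-0.55 kg loaded; any of them may be the loaded one. Grip across the round body.
- canister_c: screw-lid steel canister, all three look the same: round body 40 mm thick, 90 mm long with a white label band, between hexagonal ends (44 mm across flats, 14 mm thick); with a low boss on the lid 123 mm in all. Origin mid-length on the axis, x along its length. Lies on its hexagon flats, axis 22 mm up; does not roll. Weighs 0.14-0.19 kg empty, 0.40-0.55 kg loaded; any of them may be the loaded one. Grip across the round body.
- dock: read-out dock fixed to the bench: base 215 x 112 mm, 19 mm high; on it two white 90-degree vee blocks (12 mm thick, centres 66 mm apart, 54 mm free between them; 72 mm wide, 52 mm high) that carry a canister's round body between its hexagonal ends, and at +x the bracket of the hinged read head. Origin at bench height under the middle of the vees; x along the vees towards the hinge, z up.
- vee_seat (a point): where a seated canister's origin lies: midway between the vee blocks, 50 mm above the bench; axes as the dock's. The canister lies along x either way round, with 6 mm play each way along x. Set down up to 10 mm off to the side it rolls to the middle by itself. Below lies only the base, its top 31 mm under this point.
- head_hinge (a point): hinge of the read-head arm, 85 mm from vee_seat along the dock's +x and 88 mm above the bench; the hinge line is parallel to the dock's y. Its bracket is 24 mm long (x), 40 mm wide and ends 100 mm above the bench.
- read_head (a joint): angle of the read-head arm in rad: 0 level over the vees (a seated canister stops it at about 0.01 to 0.03), 1.57 straight up, 1.95 leaning back to its stop. Starts open at 1.68 to 1.92. Stiff hinge: stays where left, takes 1 to 4 N at the cross bar. The arm is a bar 20 mm wide, 12 mm thick, with a 44 x 36 mm head 85 mm from the hinge, its pad facing down when closed.
- lever_bar (a point): middle of the black cross bar (14 mm thick, 50 mm long, parallel to the hinge line) at the free end of the read-head arm, 128 mm from the hinge. With the arm up, push it from behind (the dock's +x side) over towards the vees, then press it down from above.
- tray: shallow perforated steel tray fixed to the bench, for the empty canisters: 165 x 205 mm outside (y the longer side), 28 mm high, walls and floor 3 mm thick; two canisters fit side by side lying along its x. Origin at bench height under its centre.
- tray_floor (a point): middle of the tray's inner floor, 3 mm above the bench; axes as the tray's.
- date_stamp: date stamp standing upright, 25 x 42 mm, 76 mm high. Origin at the centre of its underside. Not part of the job; leave it where it is.
- test_wand: flat blue test stick, 22 x 150 x 9 mm, long along its y axis. Origin at the centre of its underside. Not part of the job; leave it where it is.
- thermometer: white pocket food thermometer lying flat, 46 x 152 x 18 mm, long along its y axis. Origin at the centre of its underside. Not part of the job; leave it where it is.

How it is judged:
At the end, for the whole second after the job is handed in: Loaded canister seated in the vees (within 3 mm of vee_seat sideways and in height, 12 mm along x, 0.06 rad in direction), read head down on it (below 0.06 rad), both empty canisters lying flat on the tray floor, not standing or stacked; all three at rest (((x of canister_a in the frame of vee_seat between -0.012 and 0.012 m and y of canister_a in the frame of vee_seat between -0.003 and 0.003 m and z of canister_a in the frame of vee_seat between -0.003 and 0.003 m and angle between the x axis of canister_a and the x axis of dock, either way round below 0.06 rad and x of canister_b in the frame of tray_floor between -0.06 and 0.06 m and y of canister_b in the frame of tray_floor between -0.08 and 0.08 m and z of canister_b in the frame of tray_floor between 0.016 and 0.03 m and angle between each of canister_b, canister_c's own x axis and vertical above 1.45 rad and contact force between each of canister_b, canister_c and tray below 2.8 N and x of canister_c in the frame of tray_floor between -0.06 and 0.06 m and y of canister_c in the frame of tray_floor between -0.08 and 0.08 m and z of canister_c in the frame of tray_floor between 0.016 and 0.03 m) or (x of canister_b in the frame of vee_seat between -0.012 and 0.012 m and y of canister_b in the frame of vee_seat between -0.003 and 0.003 m and z of canister_b in the frame of vee_seat between -0.003 and 0.003 m and angle between the x axis of canister_b and the x axis of dock, either way round below 0.06 rad and x of canister_a in the frame of tray_floor between -0.06 and 0.06 m and y of canister_a in the frame of tray_floor between -0.08 and 0.08 m and z of canister_a in the frame of tray_floor between 0.016 and 0.03 m and angle between each of canister_a, canister_c's own x axis and vertical above 1.45 rad and contact force between each of canister_a, canister_c and tray below 2.8 N and x of canister_c in the frame of tray_floor between -0.06 and 0.06 m and y of canister_c in the frame of tray_floor between -0.08 and 0.08 m and z of canister_c in the frame of tray_floor between 0.016 and 0.03 m) or (x of canister_c in the frame of vee_seat between -0.012 and 0.012 m and y of canister_c in the frame of vee_seat between -0.003 and 0.003 m and z of canister_c in the frame of vee_seat between -0.003 and 0.003 m and angle between the x axis of canister_c and the x axis of dock, either way round below 0.06 rad and x of canister_a in the frame of tray_floor between -0.06 and 0.06 m and y of canister_a in the frame of tray_floor between -0.08 and 0.08 m and z of canister_a in the frame of tray_floor between 0.016 and 0.03 m and angle between each of canister_a, canister_b's own x axis and vertical above 1.45 rad and contact force between each of canister_a, canister_b and tray below 2.8 N and x of canister_b in the frame of tray_floor between -0.06 and 0.06 m and y of canister_b in the frame of tray_floor between -0.08 and 0.08 m and z of canister_b in the frame of tray_floor between 0.016 and 0.03 m)) and value of joint read_head below 0.06 rad and linear speed of each of canister_a, canister_b, canister_c below 0.02 m/s); the robot touches nothing.
It fails at once if a canister is dropped: it comes down low over the bench, tray or dock faster than 0.8 m/s, as from a fall of some 3 cm ((linear speed of canister_a above 0.8 m/s and height (world z) of canister_a below 0.07 m) or (linear speed of canister_b above 0.8 m/s and height (world z) of canister_b below 0.07 m) or (linear speed of canister_c above 0.8 m/s and height (world z) of canister_c below 0.07 m)).
It fails at once if a bystander (date stamp, test stick or thermometer) is moved by more than 20 mm (distance of any of date_stamp, test_wand, thermometer from where it was at the start of the episode above 0.02 m).
It also fails if it takes over 72 s, if anything falls off the work surface, if the arm or the gripper's body presses on something with over 40 N, if the wrist force passes 120 N, or if a joint passes its speed limit or range.

## Working session

There is one attempt and no reset: what is moved stays moved. The work goes in short steps, Python scripts to look and compute and a tool call to move; the robot and the scene stay as the last step left them, time stands still between calls to the robot, and variables do not carry over. Pictures are saved under pics/ and viewed, and the job is handed in when it is done.

Besides the shell and the picture viewer there is one more tool, called after "Emit:" in YAML: its name, and indented under it one key for each argument. servo_tool: Moves the arm, as the interface text tells. Its arguments: {"type":"object","properties":{"targets":{"type":"string"},"hand":{"type":"number"},"squeeze":{"type":"number"}},"required":["targets"]}

```bash
ls; mkdir -p pics
python3 - <<'E'
from cell import telemetry, cams, robot
import cv2,pickle
print(telemetry.observe())
for n in ["scene","side","wrist"]:
    p=cams.read_camera(n)
    cv2.imwrite(f"pics/{n}0.png",p["color"][:,:,::-1])
    print(n,p["K"].tolist(),p["R"].tolist(),p["t"].tolist())
    pickle.dump(p,open(f"{n}0.pkl","wb"))
E
```

```text
pics
{'time': 0.0, 'qpos': array([-1.33099526e+00,  3.42708414e-01,  1.52503662e+00, -2.54955190e-05,
        1.27538455e+00, -1.46006789e-01]), 'qvel': array([ 5.80533702e-04, -6.29869472e-04,  1.30186878e-03,  7.10838003e-05,
       -1.67720983e-03, -1.17312209e-03]), 'joint_efforts': array([ 1.52295601e-03, -4.31248963e+01, -2.44218081e+01,  7.18119065e-02,
        5.59900166e-02, -1.33118510e-04]), 'tool_pos': array([ 0.19746882, -0.48598614,  0.21694556]), 'tool_rot': array([-3.14006854e+00, -1.99484501e-04,  3.85815146e-01]), 'contact_force': array([0.68758564, 1.00843105, 0.30657105]), 'torque': array([-0.00109635,  0.00466047, -0.01362573]), 'opening': 0.0918780560606613}
scene [[505.3200152304935, 0.0, 325.39743542619226], [0.0, 505.3200152304935, 231.3613987642431], [0.0, 0.0, 1.0]] [[-0.5732150489533494, -0.8191258903801223, 0.02138418486595876], [-0.5689584321305656, 0.37909913012563945, -0.7297740417728711], [0.5896700858623727, -0.430484175373446, -0.6833539087413687]] [0.2999903538018482, 0.3654669949982311, 0.9734882911934876]
side [[516.4101331379882, 0.0, 324.1084870347513], [0.0, 516.4101331379882, 227.7733772547788], [0.0, 0.0, 1.0]] [[0.9944444745421485, -0.10230117969907293, -0.02479225049825504], [-0.07165452205424895, -0.4853627081080708, -0.8713717180670811], [0.07710912087274364, 0.8683072671642091, -0.4899966053638076]] [-0.5275267487474584, 0.12367065134418434, 1.0142006925961764]
wrist [[413.4305760096752, 0.0, 328.81267716607954], [0.0, 413.4305760096752, 240.40846258790333], [0.0, 0.0, 1.0]] [[0.3767213008677285, -0.9263259083367297, -0.0011717579370290828], [-0.892450268457363, -0.3632830217394708, 0.2675032045531867], [-0.24822082870482726, -0.09972841952009373, -0.9635562581069758]] [-0.5247253339816969, -0.033512903898771845, 0.3894323605147503]
```

View pics/scene0.png

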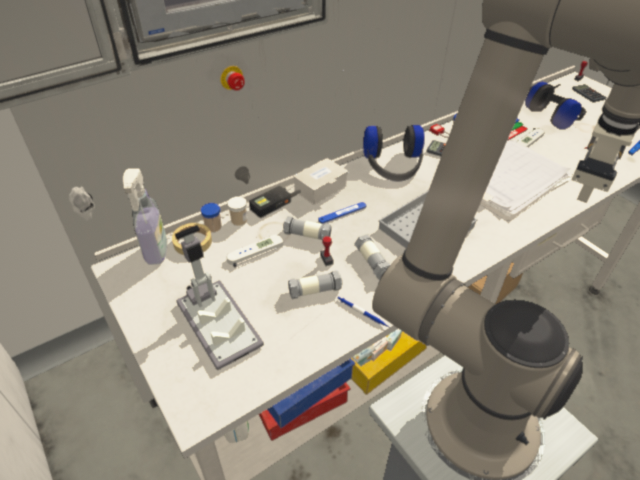

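View pics/side0.png

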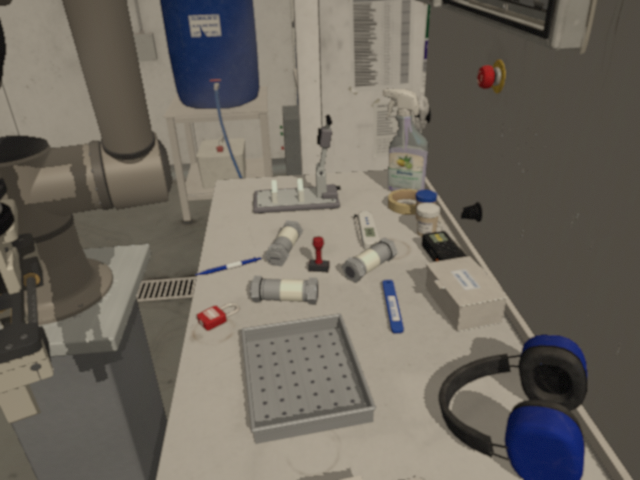

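View pics/wrist0.png

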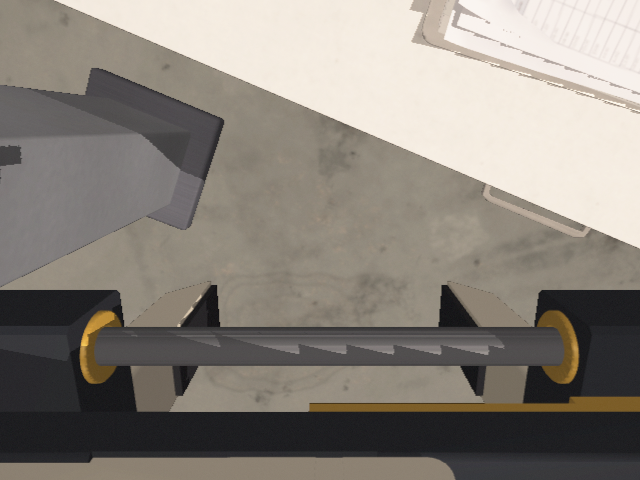

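```bash
cat > h.py <<'E'
import numpy as np,cv2,pickle
from scipy.optimize import minimize
from cell import telemetry,cams,robot
def proj(p,X):
    c=np.asarray(X)@p["R"].T+p["t"]; return (c[:,:2]/c[:,2:])@np.diag([p["K"][0,0],p["K"][1,1]])+[p["K"][0,2],p["K"][1,2]]
def ray(p,u,v,z):
    d=p["R"].T@np.array([(u-p["K"][0,2])/p["K"][0,0],(v-p["K"][1,2])/p["K"][1,1],1]); o=-p["R"].T@p["t"]
    return o+d*(z-o[2])/d[2]
def canpts():
    a=np.arange(6)*np.pi/3+np.pi/6
    r=.022/np.cos(np.pi/6)
    P=[]
    for x0,x1 in((-.059,-.045),(.045,.059)):
        for x in(x0,x1): P+= [[x,r*np.sin(t+np.pi/6)*1,r*np.cos(t+np.pi/6)] for t in a]
    return np.array(P)
def boxpts(l,w,h): return np.array([[i*l/2,j*w/2,k*h] for i in(-1,1) for j in(-1,1) for k in(0,1)])
def place(P,x,y,yaw,z=0):
    c,s=np.cos(yaw),np.sin(yaw); return P@np.array([[c,s,0],[-s,c,0],[0,0,1]])+[x,y,z]
def pmask(p,X):
    m=np.zeros((480,640),np.uint8); q=cv2.convexHull(np.round(proj(p,X)*16).astype(np.int32)); cv2.fillConvexPoly(m,q,1,shift=4); return m>0
def pm_soft(p,X):
    m=np.zeros((480*3,640*3),np.uint8); q=cv2.convexHull(np.round(proj(p,X)*3*16).astype(np.int32)); cv2.fillConvexPoly(m,q,255,shift=4)
    return cv2.resize(m,(640,480),interpolation=cv2.INTER_AREA)/255.
def fit(views,P,x,z=0):
    """views: list of (pic,region)"""
    def f(v):
        return sum(np.abs(pm_soft(p,place(P,v[0],v[1],v[2],z))-r).sum()/r.sum() for p,r in views)
    best=None
    for y0 in ([x[2]] if len(x)>2 else np.arange(0,np.pi,np.pi/6)):
        s=minimize(f,[x[0],x[1],y0],method="Nelder-Mead",options=dict(initial_simplex=np.array([[x[0],x[1],y0],[x[0]+.01,x[1],y0],[x[0],x[1]+.01,y0],[x[0],x[1],y0+.2]]),maxiter=150,xatol=1e-4,fatol=1e-4))
        if best is None or s.fun<best.fun: best=s
    return best.x,best.fun/len(views)
def seg(n,q):
    p=cams.read_camera(n); return p,cams.cut_out(p,q)
E
python3 - <<'E'
from h import *
S={}
for n in["side","scene"]:
    p=cams.read_camera(n)
    for q in["canister_a","dock","tray","read_head","date_stamp","test_wand","thermometer"]:
        r=cams.cut_out(p,q)
        for d in r: print(n,q,round(d["score"],2),np.round(d["extent"]),d["region"].sum())
        S[n,q]=(p,r)
pickle.dump(S,open("S.pkl","wb"))
E
```

```text
side canister_a 0.95 [285. 290.  69.  28.] 1519
side canister_a 0.91 [284. 245.  42.  49.] 913
side canister_a 0.6 [370. 260.  54.  40.] 1238
side dock 0.57 [298. 165.  92.  99.] 2796
side tray 0.91 [310. 378. 136. 131.] 13371
side read_head 0.8 [323. 141.  16.  55.] 525
side read_head 0.37 [393. 309.  23.  50.] 655
side date_stamp 0.62 [320. 256.  22.  35.] 479
side date_stamp 0.45 [285. 244.  39.  51.] 902
side test_wand 0.79 [395. 307.  21.  55.] 679
side thermometer 0.75 [369. 228.  23.  37.] 623
side thermometer 0.66 [320. 255.  23.  34.] 425
side thermometer 0.64 [328. 140.  14.  54.] 448
side thermometer 0.33 [371. 261.  59.  42.] 1223
scene canister_a 0.94 [315. 285.  51.  28.] 933
scene canister_a 0.73 [372. 257.  31.  43.] 683
scene canister_a 0.69 [306. 226.  51.  27.] 724
scene dock 0.93 [220. 298.  86. 143.] 5257
scene tray 0.6 [428. 222.  98.  54.] 1287
scene read_head 0.58 [190. 254.  29.  54.] 823
scene date_stamp 0.61 [326. 252.  11.  32.] 244
scene date_stamp 0.2 [218. 300.  93. 144.] 5419
scene test_wand 0.72 [342. 214.  45.  21.] 364
scene test_wand 0.25 [429. 220.  99.  62.] 1340
scene thermometer 0.85 [256. 250.  60.  34.] 837
```

Run:
```python
from h import *
S=pickle.load(open("S.pkl","rb"))
P=canpts()
vis={n:S[n,"dock"][0]["color"][:,:,::-1].copy() for n in("side","scene")}
used=[]
for d in S["side","canister_a"][1][:3]:
    p=S["side","canister_a"][0]; e=d["extent"]; g=ray(p,e[0],e[1],.022)
    ps=S["scene","canister_a"][0]; uv=proj(ps,g[None])[0]
    m=min(S["scene","canister_a"][1],key=lambda k:np.hypot(k["extent"][0]-uv[0],k["extent"][1]-uv[1]))
    for vs in([(p,d["region"]),(ps,m["region"])],[(p,d["region"])],[(ps,m["region"])]):
        x,f=fit(vs,P,g[:2],.022); print(np.round(x,4),round(f,3))
        if len(vs)==2:
            for n in vis: cv2.polylines(vis[n],[cv2.convexHull(np.round(proj(S[n,"dock"][0],place(P,*x,.022))).astype(np.int32))],True,(0,0,255),1)
p,r=S["side","tray"]; e=r[0]["extent"]; g=ray(p,e[0],e[1],.01)
T=boxpts(.165,.205,.028)
for y0 in(0,1.57):
    x,f=fit([(p,r[0]["region"])],T,[g[0],g[1],y0]); print("tray",np.round(x,4),f)
    cv2.polylines(vis["side"],[cv2.convexHull(np.round(proj(p,place(T,*x))).astype(np.int32))],True,(0,0,255),1)
    cv2.polylines(vis["scene"],[cv2.convexHull(np.round(proj(S["scene","dock"][0],place(T,*x))).astype(np.int32))],True,(0,0,255),1)
cv2.imwrite("pics/f_side.png",cv2.resize(vis["side"][100:460,180:480],None,fx=2,fy=2)[:600])
cv2.imwrite("pics/f_scene.png",cv2.resize(vis["scene"][180:380,160:480],None,fx=2.5,fy=2.5))
cv2.imwrite("pics/dock_scene.png",cv2.resize(S["scene","dock"][0]["color"][220:370,160:280,::-1],None,fx=4,fy=4,interpolation=cv2.INTER_CUBIC))
cv2.imwrite("pics/dock_side.png",cv2.resize(S["side","dock"][0]["color"][100:225,240:360,::-1],None,fx=4.5,fy=4.5,interpolation=cv2.INTER_CUBIC))
```

```text
[ 0.4502 -0.0882  2.8749] 0.275
[ 0.4501 -0.087  -0.2239] 0.16
[ 0.4517 -0.09   -0.3023] 0.371
[0.4529 0.0818 1.2362] 0.23
[0.4544 0.0855 1.2374] 0.204
[0.4505 0.0818 1.2294] 0.227
[ 0.6232 -0.0093  0.7008] 0.206
[ 0.6249 -0.0065  0.7019] 0.139
[ 0.6211 -0.0098  3.8591] 0.247
tray [ 0.4679 -0.2921  0.0968] 0.054910759457473805
tray [ 0.4847 -0.3093  1.6892] 0.3000256627967169
```

View pics/f_side.png

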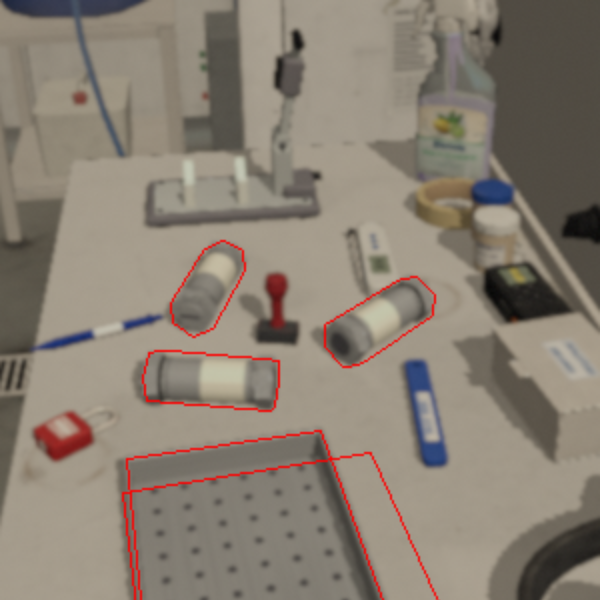

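View pics/f_scene.png

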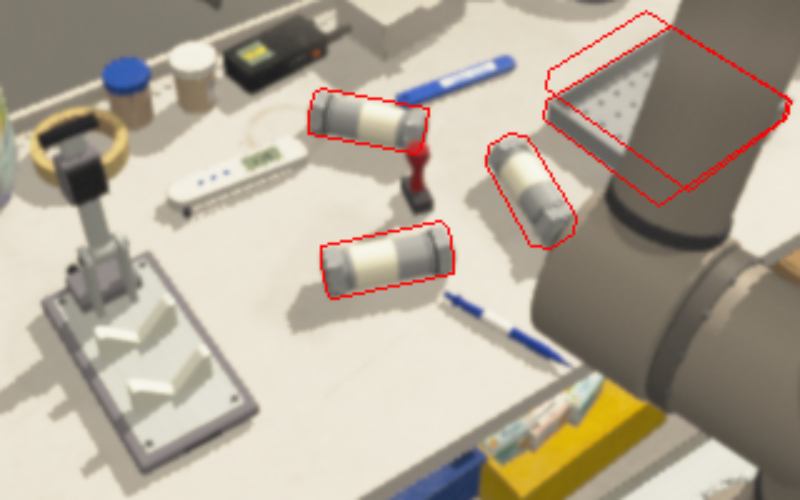

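View pics/dock_scene.png

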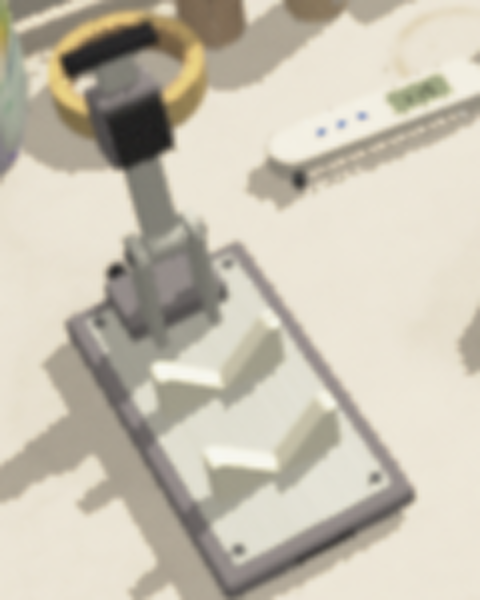

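View pics/dock_side.png

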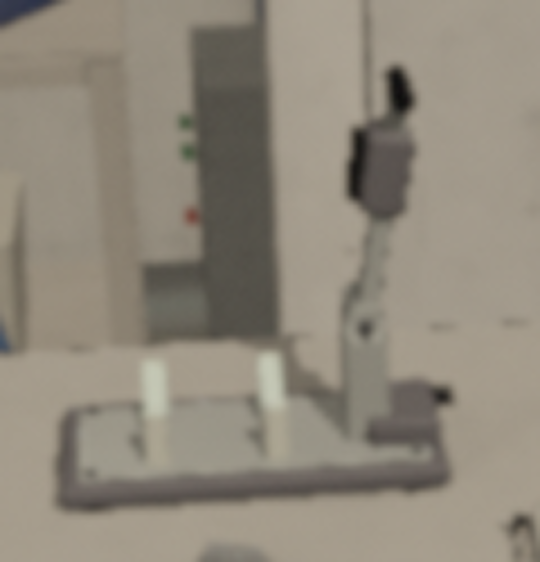

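```bash
cat > dockm.py <<'E'
from h import *
def veeblock(x0):
    out=[]
    for x in(x0-.006,x0+.006):
        out.append(np.array([[x,-.036,.019],[x,-.036,.052],[x,-.0303,.052],[x,0,.0217],[x,.0303,.052],[x,.036,.052],[x,.036,.019]]))
    return out
def draw(img,p,v,ang,off,s,b):
    def L(P,c,closed=True):
        q=(proj(p,place(np.asarray(P,float),*v))-off)*s
        cv2.polylines(img,[np.round(q).astype(np.int32)],closed,c,1,cv2.LINE_AA)
    for z in(0,.019): L([[b+i*.1075,j*.056,z] for i,j in((-1,-1),(1,-1),(1,1),(-1,1))],(0,0,255))
    for x0 in(-.033,.033):
        for P in veeblock(x0): L(P,(255,0,0),False)
    L([[.085,-.02,.088],[.085,.02,.088]],(0,200,0))
    lb=np.array([.085-.128*np.cos(ang),0,.088+.128*np.sin(ang)])
    L([[.085,0,.088],lb],(0,200,0)); L([lb+[0,-.025,0],lb+[0,.025,0]],(0,200,0))
def show(v,ang,b,pics,tag):
    for n,off,s,w,h in(("scene",(160,215),5,120,120),("side",(240,100),5,120,120)):
        p=pics[n]; im=cv2.resize(p["color"][off[1]:off[1]+ (155 if n=="scene" else h),off[0]:off[0]+w,::-1],None,fx=s if n=="side" else 3.8,fy=s if n=="side" else 3.8,interpolation=cv2.INTER_CUBIC)
        ss=s if n=="side" else 3.8
        draw(im,p,v,ang,np.array(off)-.0,ss,b); cv2.imwrite(f"pics/{tag}_{n}.png",im)
E
python3 - <<'E'
from dockm import *
from scipy.optimize import least_squares
S=pickle.load(open("S.pkl","rb")); pics={n:S[n,"dock"][0] for n in("side","scene")}
C={'scene':[(218,368.75,-1,1,0),(263,344.3,-1,-1,0),(177,301.3,1,1,.019),(219.3,280.8,1,-1,.019)],
'side':[(240+62/4.5,100+507/4.5,-1,-1,0),(240+450/4.5,100+487/4.5,1,-1,0)]}
def res(v,only=None):
    r=[]
    for n in C:
        if only and n!=only: continue
        c=np.array(C[n]); P=np.c_[c[:,2]*.1075,c[:,3]*.056,c[:,4]]
        r.append((proj(pics[n],place(P,*v))-c[:,:2]).ravel())
    return np.concatenate(r)
for o in(None,"scene"):
    s=least_squares(res,[.5,.3,.1],args=(o,)); print(s.x,np.round(s.fun,1))
    if o is None: v=s.x
# read_head angle guess 1.8 ; base offset b guess
b=0.015
vv=[v[0]-b*np.cos(v[2]),v[1]-b*np.sin(v[2]),v[2]]; print(vv)
show(vv,1.8,b,pics,"d1")
E
```

```text
[0.4890874  0.31452108 0.00505832] [-0.4  3.1  1.9  1.4 -3.  -2.8 -0.8 -3.1 -0.6  3.3 -0.   1.5]
[0.48850861 0.31350761 0.00582306] [ 0.2  3.   2.5  1.3 -2.5 -2.9 -0.3 -3.1]
[np.float64(0.4740875896406143), np.float64(0.3144452035752025), np.float64(0.005058318766384067)]
```

View pics/d1_scene.png

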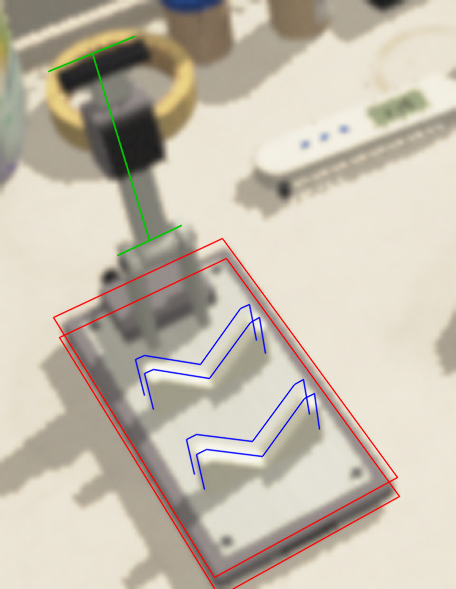

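View pics/d1_side.png

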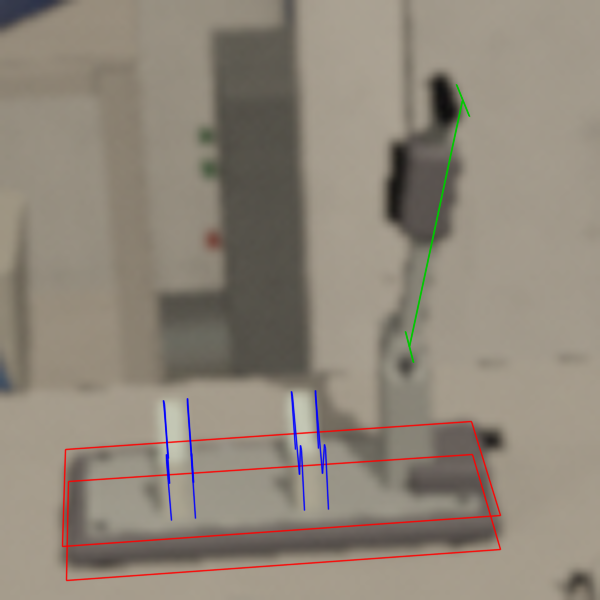

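Run:
```python
from h import *
S=pickle.load(open("S.pkl","rb"))
for q,dim in(("date_stamp",(.025,.042,.02)),("test_wand",(.022,.15,.009)),("thermometer",(.046,.152,.018))):
    vs=[]
    for n in("side","scene"):
        p,r=S[n,q]; e=r[0]["extent"]; g=ray(p,e[0],e[1]+(e[3]/2 if q=="date_stamp" else 0),.0)
        print(q,n,np.round(g,3)); vs.append((p,r[0]["region"]))
    if q!="date_stamp":
        x,f=fit(vs,boxpts(*dim),g[:2]); print(np.round(x,3),f)
C=[(.4502,-.0882,2.875),(.4529,.0818,1.236),(.6232,-.0093,.70)]
st=ray(S["scene","date_stamp"][0],326,264,0)[:2]; st2=ray(S["side","date_stamp"][0],319,268,0)[:2]
print(st,st2)
for c in C:
    for s in(st,st2):
        d=s-np.array(c[:2]); print(c, "along axis",np.round(d@[np.cos(c[2]),np.sin(c[2])],3),"across",np.round(d@[-np.sin(c[2]),np.cos(c[2])],3))
```

```text
date_stamp side [ 0.521 -0.013  0.   ]
date_stamp scene [ 0.495  0.017 -0.   ]
test_wand side [ 0.647 -0.138  0.   ]
test_wand scene [ 0.638 -0.136  0.   ]
[ 0.64  -0.137  3.055] 0.23232845080934833
thermometer side [0.652 0.159 0.   ]
thermometer scene [0.646 0.132 0.   ]
[0.642 0.138 3.045] 0.3617784063405879
[0.50556661 0.01059799] [0.52070626 0.00764774]
(0.4502, -0.0882, 2.875) along axis -0.027 across -0.11
(0.4502, -0.0882, 2.875) along axis -0.043 across -0.111
(0.4529, 0.0818, 1.236) along axis -0.05 across -0.073
(0.4529, 0.0818, 1.236) along axis -0.048 across -0.088
(0.6232, -0.0093, 0.7) along axis -0.077 across 0.091
(0.6232, -0.0093, 0.7) along axis -0.067 across 0.079
```

```bash
cat > plan.py <<'E'
from h import *
from scipy.spatial.transform import Rotation as Ro
def wrap(a): return (a+np.pi)%(2*np.pi)-np.pi
def rows(tgt,vmax=56,wmax=.17,start=None,nowrap=False):
    s=telemetry.observe(); R=Ro.from_euler("xyz",s["tool_rot"]); p=s["tool_pos"]; yaw=s["tool_rot"][2]
    print("from",np.round(p,4),"rot",np.round(s["tool_rot"],3),"t",round(s["time"],2))
    out=[];
    for x,y,z,w in tgt:
        d=np.array([x,y,z])-p; dy=(w-yaw) if nowrap else wrap(w-yaw)
        n=max(1,int(np.ceil(max(np.linalg.norm(d)*1000/vmax,abs(dy)/wmax))))
        for i in range(n):
            yi=yaw+dy*i/n
            T=Ro.from_euler("xyz",[np.pi,0,yi])
            t=T.inv().apply(d/n)*1000
            out.append("%.0f %.0f %.0f %.2f"%(t[0],t[1],t[2],-dy/n) if n>1 else "%.1f %.1f %.1f %.3f"%(t[0],t[1],t[2],-dy))
        p=np.array([x,y,z]); yaw=yaw+dy; out.append("|")
    print("; ".join(out))
def force(n=6):
    f=[]
    for i in range(n):
        cams.read_camera("side"); f.append(telemetry.observe()["contact_force"])
    print("F",np.round(np.mean(f,0),2),np.round(np.std(f,0),2))
E
python3 - <<'E'
from plan import *
rows([(.45,-.088,.20,-.267)])
E
```

```text
from [ 0.1976 -0.4864  0.2176] rot [3.141 0.    0.386] t 0.95
43 -30 2 0.07; 40 -33 2 0.07; 38 -36 2 0.07; 35 -39 2 0.07; 32 -41 2 0.07; 29 -44 2 0.07; 26 -46 2 0.07; 22 -47 2 0.07; 19 -49 2 0.07; |
```

Emit:
servo_tool:
  targets: "43 -30 0 0.07; 40 -33 0 0.07; 38 -36 0 0.07; 35 -39 2 0.07; 32 -41 2 0.07; 29 -44 2 0.07; 26 -46 2 0.07; 22 -47 2 0.07; 19 -49 2 0.07; 0 0 0 0"
  hand: 1
  squeeze: 25

```text
time: 2.2
tool_pos: [0.4581, -0.0779, 0.2058]
tool_rot: [3.139, -0.006, -0.268]
contact_force: [-0.3, 0.2, -0.9]
opening: 0.0918
```

Run:
```python
from plan import *
rows([(.45,-.088,.20,-.267)])
p=cams.read_camera("wrist"); force()
im=p["color"][:,:,::-1].copy()
for d in cams.cut_out(p,"canister_a") if False else []: pass
for c in[(.4502,-.0882,2.875),(.4529,.0818,1.236),(.6232,-.0093,.70)]:
    X=place(canpts(),*c,.022)
    if ((X@p["R"].T+p["t"])[:,2]>.05).all(): cv2.polylines(im,[cv2.convexHull(np.round(proj(p,X)).astype(np.int32))],True,(0,0,255),1)
cv2.imwrite("pics/w1.png",im); pickle.dump(p,open("w1.pkl","wb"))
```

```text
from [ 0.4581 -0.0779  0.2058] rot [ 3.139 -0.006 -0.268] t 2.2
-5.1 11.9 5.8 -0.001; |
F [-0.26 -0.07 -0.07] [0.57 0.16 0.59]
```

View pics/w1.png

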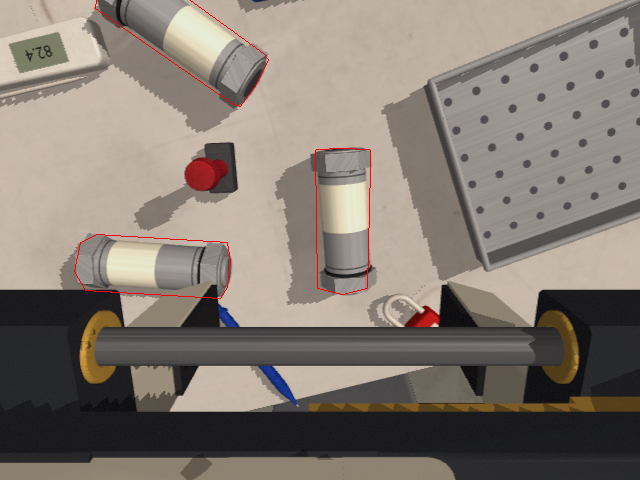

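The wrist picture shows C1 upright at about (345,220), C2 at about (155,265), C3 top left, the stamp at (210,170) and the tray at right. The fitted outlines lie within a few pixels; I'll refine with this view.

Run:
```python
from plan import *
p=cams.read_camera("wrist")
C=[(.4502,-.0882,2.875),(.4529,.0818,1.236),(.6232,-.0093,.70)]
for d in cams.cut_out(p,"canister_a"):
    e=d["extent"]; print(np.round(e),round(d["score"],2))
    g=ray(p,e[0],e[1],.022); c=min(C,key=lambda c:np.hypot(c[0]-g[0],c[1]-g[1]))
    x,f=fit([(p,d["region"])],canpts(),c,.022); print(c,np.round(x,4),round(f,3))
for q in("tray","dock"):
  for d in cams.cut_out(p,q)[:1]: print(q,np.round(d["extent"]),round(d["score"],2))
T=[(.4679,-.2921,.0968)]
im=p["color"][:,:,::-1].copy()
cv2.polylines(im,[cv2.convexHull(np.round(proj(p,place(boxpts(.165,.205,.028)[1::2],*T[0]))).astype(np.int32))],True,(0,0,255),1)
cv2.imwrite("pics/w1t.png",im)
```

```text
[175.  53. 168. 103.] 0.92
(0.6232, -0.0093, 0.7) [ 0.6236 -0.0109  0.673 ] 0.12
[148. 264. 159.  53.] 0.86
(0.4529, 0.0818, 1.236) [0.4553 0.0808 1.2666] 0.244
[337. 220.  68. 152.] 0.67
(0.4502, -0.0882, 2.875) [ 0.4492 -0.0898  2.9632] 0.122
tray [530. 135. 220. 270.] 0.65
```

View pics/w1t.png

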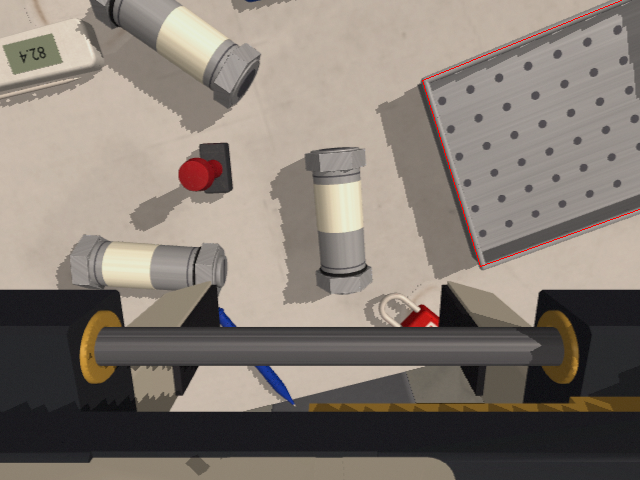

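The tray outline fits exactly. C1 is refined to (.449,-.090), yaw about -.19.

Run:
```python
from plan import *
rows([(.4495,-.0895,.10,-.20),(.4495,-.0895,.028,-.20)],vmax=40)
```

```text
from [ 0.4568 -0.0813  0.206 ] rot [ 3.139 -0.006 -0.274] t 2.75
-2 3 35 -0.02; -2 3 35 -0.02; -2 3 35 -0.02; |; 0 -0 36 -0.00; 0 -0 36 -0.00; |
```

Emit:
servo_tool:
  targets: "-2 3 35 -0.02; -2 3 35 -0.02; -2 3 35 -0.02; 0 0 28 0; 0 0 15 0; 0 0 0 0"

```text
time: 3.5
tool_pos: [0.4504, -0.0914, 0.0549]
tool_rot: [3.138, -0.01, -0.214]
contact_force: [0.6, -0.2, -0.0]
opening: 0.0918
```

Run:
```python
from plan import *
rows([(.4495,-.0895,.028,-.20)],vmax=40)
```

```text
from [ 0.4504 -0.0914  0.0549] rot [ 3.138 -0.01  -0.214] t 3.5
-1.3 -1.6 26.9 -0.014; |
```

Emit:
servo_tool:
  targets: "-1 -1.5 27 -0.01; 0 0 2 0; 0 0 0 0"

```text
time: 3.88
tool_pos: [0.452, -0.0909, 0.0281]
tool_rot: [3.137, -0.014, -0.205]
contact_force: [-0.0, -0.3, -0.7]
opening: 0.0919
```

Emit:
servo_tool:
  targets: "0 0 0 0; 0 0 0 0; 0 0 0 0; 0 0 0 0"
  hand: 0.1
  squeeze: 30

```text
time: 4.38
tool_pos: [0.4536, -0.0915, 0.0305]
tool_rot: [3.136, -0.019, -0.205]
contact_force: [-0.2, 0.0, 1.1]
opening: 0.0564
```

Emit:
servo_tool:
  targets: "0 0 1 0; 0 0 1 0; 0 0 0 0"

```text
time: 4.75
tool_pos: [0.4535, -0.0915, 0.0283]
tool_rot: [3.137, -0.018, -0.205]
contact_force: [0.7, 3.7, 4.8]
opening: 0.0267
```

Run:
```python
from plan import *
p=cams.read_camera("wrist");cv2.imwrite("pics/w2.png",p["color"][:,:,::-1])
p=cams.read_camera("side");cv2.imwrite("pics/s2.png",cv2.resize(p["color"][180:330,200:400,::-1],None,fx=3.5,fy=3.5))
print(telemetry.observe())
```

```text
{'time': 4.85, 'qpos': array([-3.62762765e-01,  4.80451588e-01,  1.93805550e+00, -1.88561845e-03,
        7.03248237e-01,  1.41480689e+00]), 'qvel': array([ 0.00556321, -0.02506539, -0.01255372, -0.00029972,  0.02236491,
        0.00022779]), 'joint_efforts': array([-2.86073171e+00, -2.99124259e+01, -1.30915359e+01, -1.10115308e+00,
       -1.94494195e+00, -2.38383334e-02]), 'tool_pos': array([ 0.45400668, -0.09103145,  0.02929396]), 'tool_rot': array([ 3.13727772, -0.01940167, -0.20530532]), 'contact_force': array([-3.5156434 ,  6.76593953, 26.90057731]), 'torque': array([ 1.13408722,  0.61206882, -0.01794308]), 'opening': 0.018984989757571687}
```

View pics/w2.png

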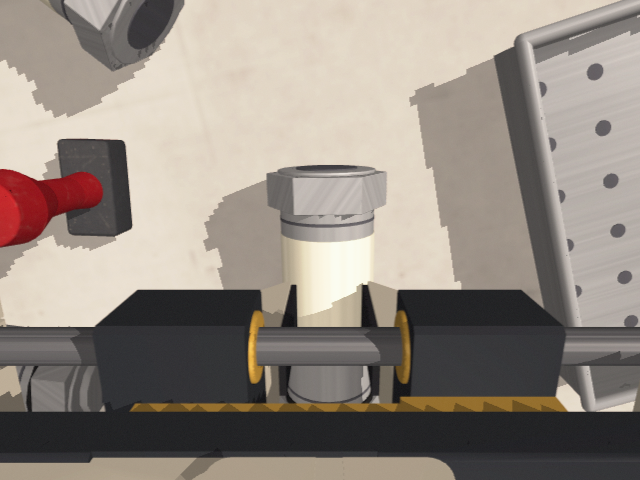

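View pics/s2.png

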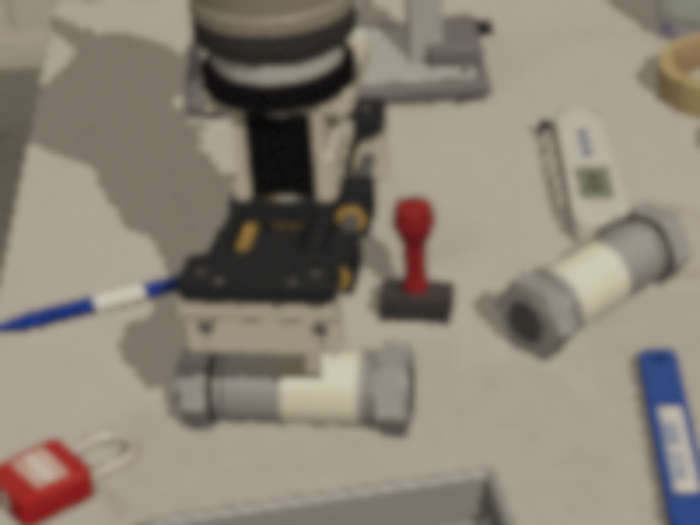

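The fingers are wedging on top of the canister: the gripping pads must be centred at the axis, so TCP has to go to z≈0.017. Opening and going lower.

Emit:
servo_tool:
  targets: "0 0 0 0; 0 0 -1 0; 0 0 -1 0"
  hand: 1

```text
time: 5.22
tool_pos: [0.4542, -0.0909, 0.0318]
tool_rot: [3.137, -0.02, -0.205]
contact_force: [-0.6, 0.1, 0.1]
opening: 0.0446
```

Run:
```python
from plan import *
p=cams.read_camera("wrist");s=cams.read_camera("side")
for q in(p,s):
  for d in cams.cut_out(q,"canister_a"):
    e=d["extent"]; g=ray(q,e[0],e[1],.022); print(np.round(e),np.round(g,3),d["score"])
    if np.hypot(g[0]-.45,g[1]+.09)<.05 and q is s: print(fit([(q,d["region"])],canpts(),(.45,-.09,2.93),.022))
print(np.round(telemetry.observe()["contact_force"],1),telemetry.observe()["opening"])
cv2.imwrite("pics/w3.png",p["color"][:,:,::-1])
rows([(.4495,-.0895,.017,-.20)],vmax=40)
```

```text
[ 33. 369.  53.  89.] [0.444 0.056 0.022] 0.95
[326. 282. 122. 234.] [ 0.458 -0.091  0.022] 0.72
[117.  36. 143.  71.] [ 0.575 -0.031  0.022] 0.7
[284. 291.  68.  24.] [ 0.447 -0.092  0.022] 0.82
(array([ 0.44991659, -0.08850283,  3.00168273]), np.float64(0.29705305651672437))
[369. 259.  52.  41.] [ 0.622 -0.006  0.022] 0.62
[326. 142.  13.  55.] [0.609 0.691 0.022] 0.52
[0.3 0.5 0.1] 0.060207625716000086
from [ 0.4542 -0.0909  0.0318] rot [ 3.137 -0.02  -0.205] t 5.42
-4.9 -0.4 14.8 -0.005; |
```

View pics/w3.png

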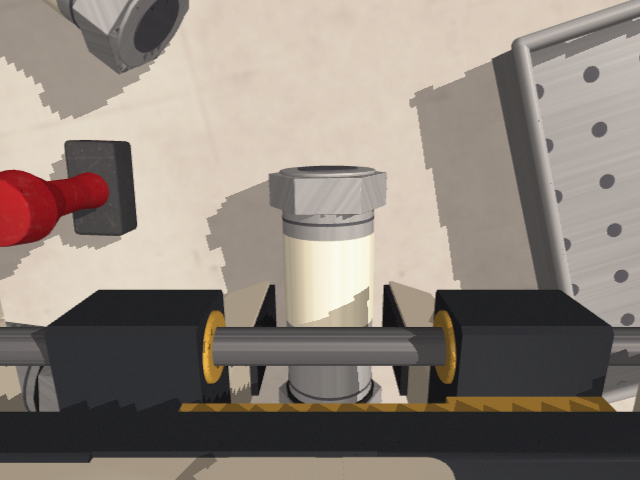

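Emit:
servo_tool:
  targets: "-2 0 7 0; -2 0 7 0; 0 0 2 0"

```text
time: 5.8
tool_pos: [0.45, -0.0901, 0.0143]
tool_rot: [3.137, -0.019, -0.205]
contact_force: [0.3, -0.2, 0.1]
opening: 0.0892
```

Emit:
servo_tool:
  targets: "0 0 0.5 0; 0 0 0.5 0; 0 0 0.5 0; 0 0 0.5 0; 0 0 0.5 0; 0 0 0 0"
  hand: 0.1

```text
time: 6.55
tool_pos: [0.4502, -0.0902, 0.0116]
tool_rot: [3.137, -0.02, -0.205]
contact_force: [-0.2, -0.2, -1.4]
opening: 0.0391
```

Emit:
servo_tool:
  targets: "0 0 -10 0; 0 0 -30 0; 0 0 -45 0; 0 0 -20 0; 0 0 0 0"

```text
time: 7.18
tool_pos: [0.4463, -0.0886, 0.1198]
tool_rot: [3.138, -0.015, -0.205]
contact_force: [-0.4, -0.2, -4.4]
opening: 0.0391
```

Run:
```python
from plan import *
force(8)
p=cams.read_camera("side");cv2.imwrite("pics/s3.png",cv2.resize(p["color"][150:330,200:400,::-1],None,fx=3,fy=3))
s=telemetry.observe(); print(s["tool_pos"],s["opening"],s["torque"])
```

```text
F [ 0.07 -0.05 -4.36] [0.4  0.55 0.49]
[ 0.44541971 -0.08832044  0.11779419] 0.039068871602092645 [ 0.03461557  0.0039516  -0.01352759]
```

View pics/s3.png

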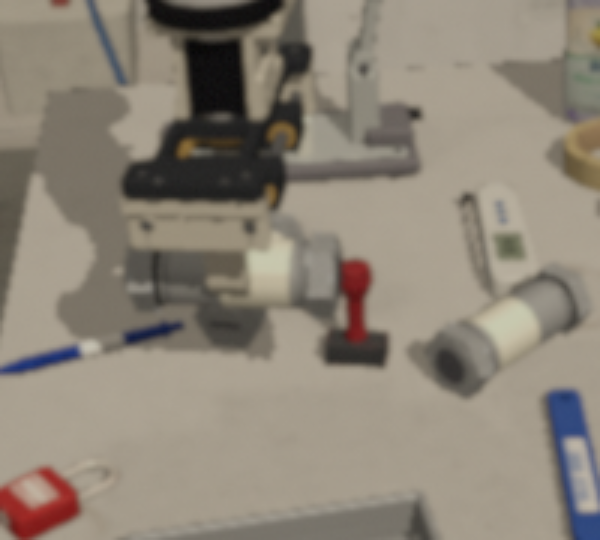

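Weight about 4.4 N → 0.445 kg: this is the loaded one. The picture shows it held level near (230,270). Now I'll carry it towards the dock and look at the dock with the wrist camera.

Run:
```python
from plan import *
rows([(.42,.10,.22,-.1),(.35,.30,.25,0)],vmax=45)
```

```text
from [ 0.4454 -0.0883  0.1178] rot [ 3.139 -0.01  -0.205] t 7.62
-13 -36 -20 -0.02; -12 -36 -20 -0.02; -11 -36 -20 -0.02; -10 -37 -20 -0.02; -10 -37 -20 -0.02; |; -18 -38 -6 -0.02; -17 -39 -6 -0.02; -16 -39 -6 -0.02; -16 -39 -6 -0.02; -15 -40 -6 -0.02; |
```

Emit:
servo_tool:
  targets: "-13 -36 -20 -0.02; -12 -36 -20 -0.02; -11 -36 -20 -0.02; -10 -37 -20 -0.02; -10 -37 -20 -0.02; -18 -38 -6 -0.02; -17 -39 -6 -0.02; -16 -39 -6 -0.02; -16 -39 -6 -0.02; -15 -30 -6 -0.02; 0 0 0 0"

```text
time: 9.0
tool_pos: [0.3455, 0.3025, 0.2464]
tool_rot: [3.138, -0.005, -0.001]
contact_force: [0.3, -0.8, -3.7]
opening: 0.0392
```

Run:
```python
from plan import *
s=telemetry.observe(); print(s["tool_pos"],s["tool_rot"],s["opening"])
p=cams.read_camera("wrist"); pickle.dump(p,open("wd.pkl","wb"))
cv2.imwrite("pics/wd.png",p["color"][:,:,::-1])
```

```text
[0.34551231 0.30249832 0.24642602] [ 3.13790591e+00 -5.10229084e-03 -1.39430023e-03] 0.039188700533035595
```

View pics/wd.png

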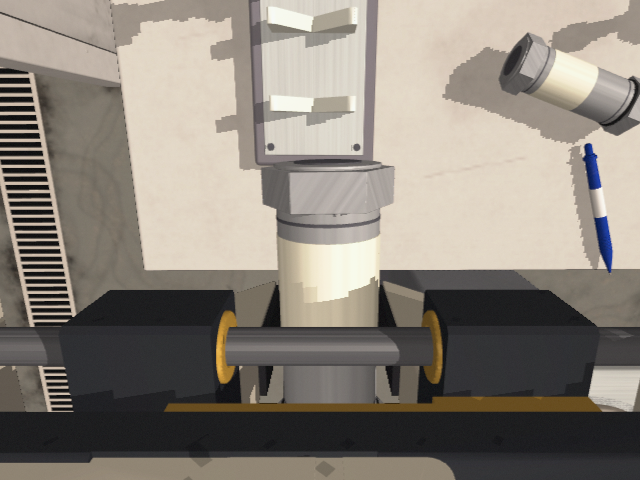

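Run:
```python
from dockm import *
p=pickle.load(open("wd.pkl","rb"))
im=cv2.resize(p["color"][0:170,235:395,::-1],None,fx=3.5,fy=3.5,interpolation=cv2.INTER_CUBIC); 
cv2.imwrite("pics/wd_raw.png",im.copy())
draw(im,p,[.4741,.3144,.005],1.8,np.array([235,0])-.5,3.5,.015)
cv2.imwrite("pics/wd_z.png",im)
```

```text
(no output)
```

View pics/wd_raw.png

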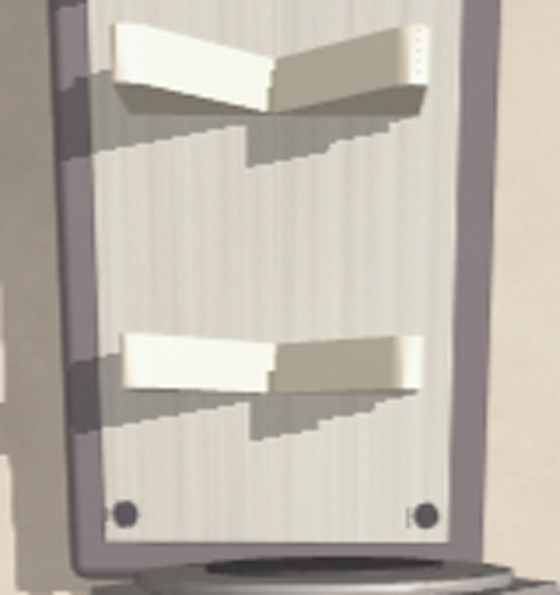

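View pics/wd_z.png

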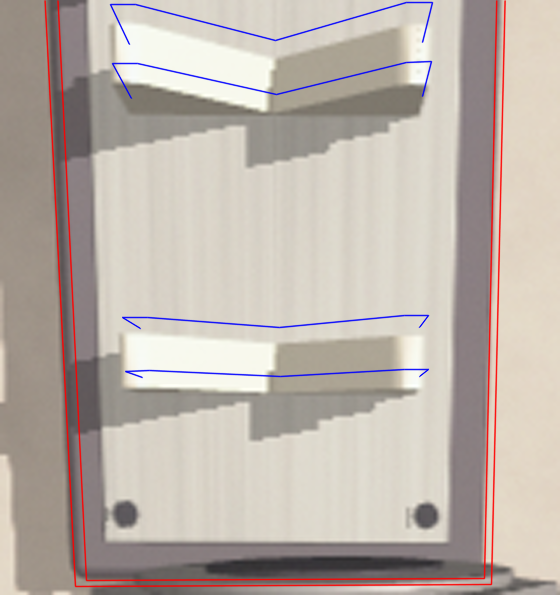

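Run:
```python
from dockm import *
from scipy.optimize import least_squares
p=pickle.load(open("wd.pkl","rb"))
L=.036;H=.052;A=.0217
pts=[(.027,L,H,115,83),(.027,-L,H,424,86),(.039,L,H,113,25),(.039,-L,H,428,26),(.027,0,A,270,110),(.039,0,A,270,58),
(-.039,L,H,123,388),(-.039,-L,H,420,388),(-.027,L,H,122,333),(-.027,-L,H,422,336),(-.039,0,A,270,391),(-.027,0,A,271,344)]
c=np.array(pts); uv=c[:,3:]/3.5+[235,0]-.5+.14
def res(v): return (proj(p,place(c[:,:3],v[0],v[1],v[2],v[3] if len(v)>3 else 0))-uv).ravel()
for v0 in([.474,.314,0],[.474,.314,0,0]):
    s=least_squares(res,v0,loss="soft_l1"); print(np.round(s.x,4)); print(np.round(res(s.x).reshape(-1,2),1).tolist())
    v=s.x
    if len(v0)==3:
        im=cv2.resize(p["color"][0:170,235:395,::-1],None,fx=3.5,fy=3.5,interpolation=cv2.INTER_CUBIC); draw(im,p,v,1.8,np.array([235,0])-.5,3.5,.015); cv2.imwrite("pics/wd_f.png",im)
        S=pickle.load(open("S.pkl","rb")); show(v,1.75,.015,{n:S[n,"dock"][0] for n in("side","scene")},"d2")
```

```text
[ 0.4698  0.3154 -0.0054]
[[-1.7, -0.3], [0.9, -0.6], [-1.7, -0.6], [0.1, -0.3], [0.8, 0.8], [0.7, 0.3], [-1.2, -0.1], [0.3, 0.3], [-1.4, 0.4], [-0.0, -0.0], [1.2, 0.6], [0.8, 0.0]]
[ 0.4704  0.3154 -0.0057 -0.0039]
[[-1.0, 0.1], [0.6, -0.2], [-1.0, -0.0], [-0.2, 0.3], [0.9, 1.1], [0.9, 0.7], [-0.6, -0.7], [-0.0, -0.2], [-0.8, -0.0], [-0.3, -0.4], [1.3, 0.1], [1.0, -0.4]]
```

View pics/wd_f.png

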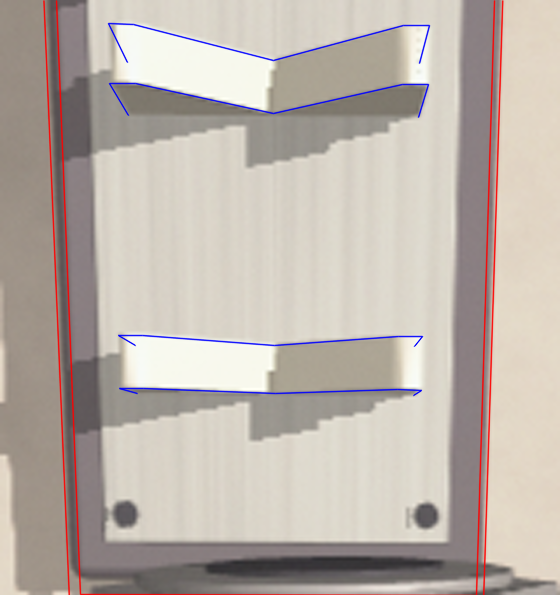

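View pics/d2_scene.png

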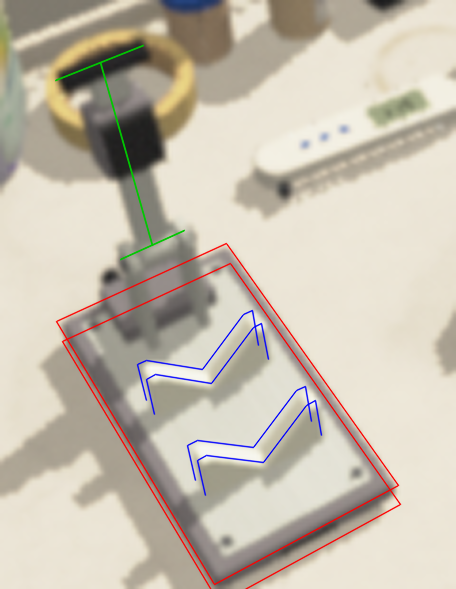

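View pics/d2_side.png

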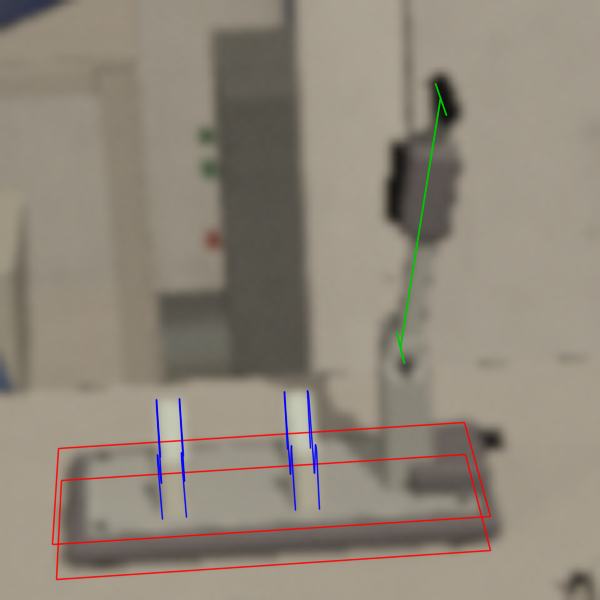

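Run:
```python
from plan import *
p=pickle.load(open("wd.pkl","rb")); s=telemetry.observe(); t=s["tool_pos"]; yaw=s["tool_rot"][2]
im=p["color"][:,:,::-1].copy()
r=.022/np.cos(np.pi/6)
for off in(-.0007,):
  for x in(.045,.059):
    a=np.arange(6)*np.pi/3; H=np.c_[np.full(6,x+off),r*np.cos(a),r*np.sin(a)]
    # flats down: 
    X=place(H,t[0],t[1],yaw,t[2]+.0104)
    cv2.polylines(im,[np.round(proj(p,X)).astype(np.int32)],True,(0,0,255),1,cv2.LINE_AA)
cv2.imwrite("pics/wd_c.png",cv2.resize(im[140:260,240:420],None,fx=4,fy=4))
```

```text
(no output)
```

View pics/wd_c.png

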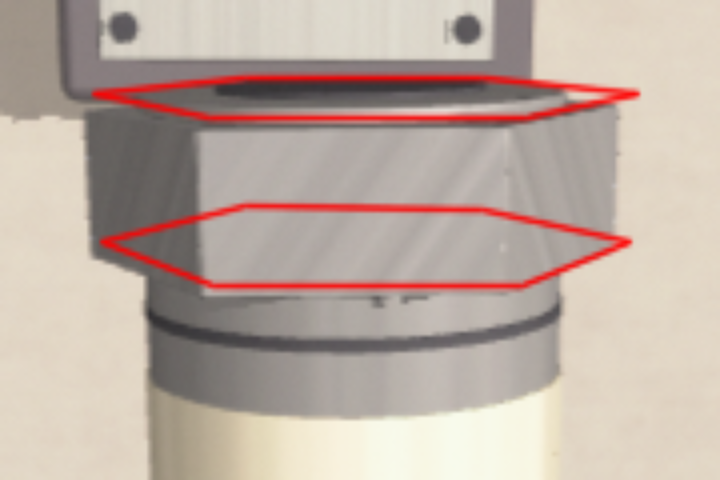

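Run:
```python
from plan import *
rows([(.4725,.314,.13,-.003)],vmax=40)
```

```text
from [0.3459 0.3015 0.2461] rot [ 3.137e+00 -5.000e-03 -2.000e-03] t 9.05
25 -3 23 0.00; 25 -3 23 0.00; 25 -3 23 0.00; 25 -3 23 0.00; 25 -3 23 0.00; |
```

Emit:
servo_tool:
  targets: "25 -3 23 0; 25 -3 23 0; 25 -3 23 0; 25 -3 23 0; 25 -3 23 0; 0 0 0 0; 0 0 0 0"

```text
time: 9.93
tool_pos: [0.4773, 0.3084, 0.1257]
tool_rot: [3.133, -0.002, -0.01]
contact_force: [-0.1, 0.8, -3.7]
opening: 0.0391
```

Run:
```python
from plan import *
rows([(.4725,.314,.10,-.003)],vmax=40)
for n in("side","scene","wrist"):
    p=cams.read_camera(n); im=p["color"][:,:,::-1]
    im={"side":im[90:220,240:370],"scene":im[200:370,150:290],"wrist":im}[n]
    cv2.imwrite(f"pics/a_{n}.png",im if n=="wrist" else cv2.resize(im,None,fx=3.5,fy=3.5,interpolation=cv2.INTER_CUBIC))
```

```text
from [0.4773 0.3084 0.1257] rot [ 3.133e+00 -2.000e-03 -1.000e-02] t 9.93
-4.8 -5.6 25.7 -0.007; |
```

View pics/a_side.png

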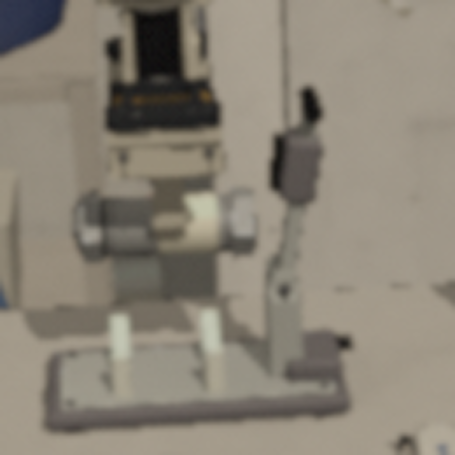

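View pics/a_scene.png

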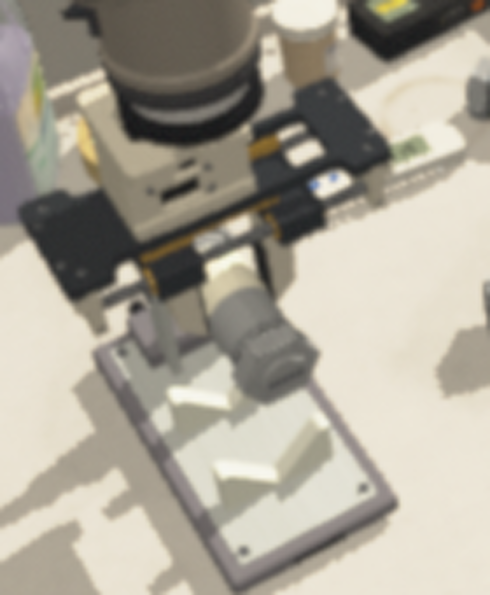

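View pics/a_wrist.png

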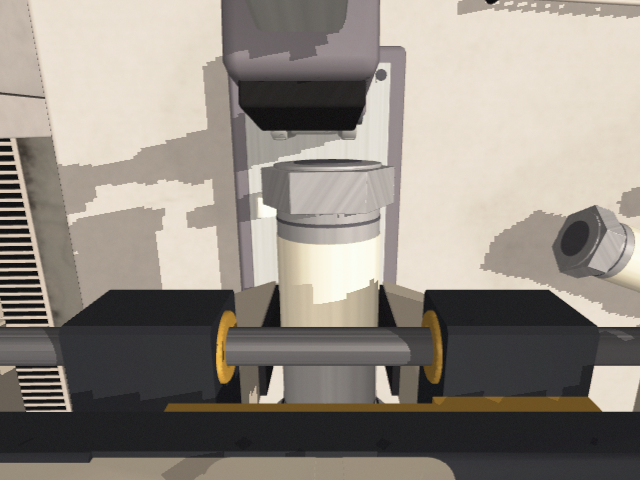

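Emit:
servo_tool:
  targets: "-4 -5 10 -0.007; -1 -2 10 0; 0 -1 5 0; 0 0 0 0"

```text
time: 10.58
tool_pos: [0.471, 0.3181, 0.1008]
tool_rot: [3.135, -0.004, -0.0]
contact_force: [-0.3, 0.1, -3.9]
opening: 0.0394
```

Run:
```python
from plan import *
rows([(.4725,.314,.06,-.003)],vmax=60)
p=cams.read_camera("wrist");cv2.imwrite("pics/b_wrist.png",p["color"][:,:,::-1])
p=cams.read_camera("side");cv2.imwrite("pics/b_side.png",cv2.resize(p["color"][90:220,240:370,::-1],None,fx=4,fy=4,interpolation=cv2.INTER_CUBIC))
```

```text
from [0.471  0.3181 0.1008] rot [ 3.135 -0.004 -0.   ] t 10.57
1.5 4.1 40.8 0.003; |
```

View pics/b_side.png

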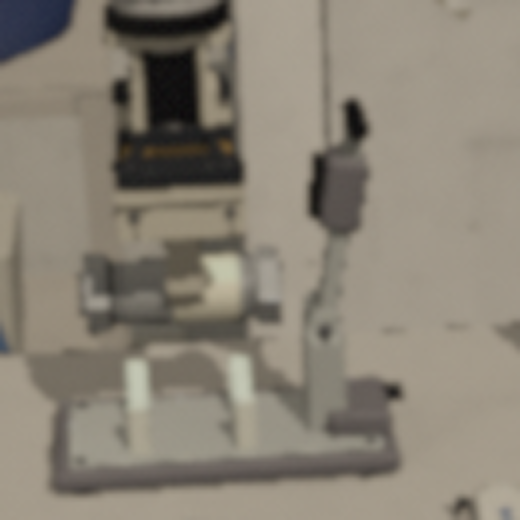

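Emit:
servo_tool:
  targets: "1 3 13 0; 0.5 0 13 0; 0 0 10 0; 0 0 0 0"

```text
time: 11.18
tool_pos: [0.4732, 0.3142, 0.0624]
tool_rot: [3.135, -0.005, -0.001]
contact_force: [-0.4, -1.1, -4.4]
opening: 0.0391
```

Run:
```python
from plan import *
rows([(.4725,.314,.0396,-.003)],vmax=60)
for n in("side","scene"):
    p=cams.read_camera(n); im=p["color"][:,:,::-1]
    im={"side":im[90:220,240:370],"scene":im[220:370,150:290],"wrist":im}[n]
    cv2.imwrite(f"pics/c_{n}.png",cv2.resize(im,None,fx=4,fy=4,interpolation=cv2.INTER_CUBIC))
```

```text
from [0.4732 0.3142 0.0624] rot [ 3.135e+00 -5.000e-03 -1.000e-03] t 11.18
-0.7 0.2 22.8 0.002; |
```

View pics/c_side.png

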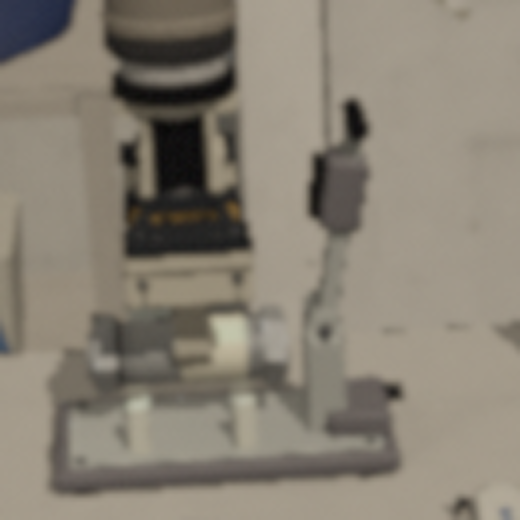

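View pics/c_scene.png

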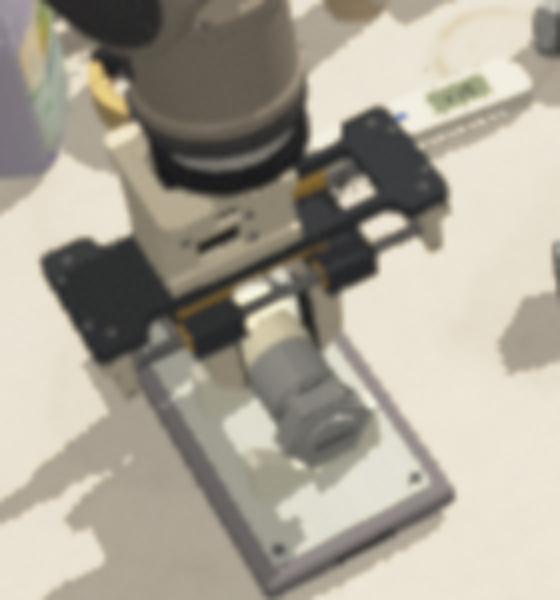

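Emit:
servo_tool:
  targets: "1.5 0 7 0; 0.5 0 6 0; 0 0 4 0; 0 0 0 0"

```text
time: 11.78
tool_pos: [0.4767, 0.3148, 0.0461]
tool_rot: [3.136, -0.008, -0.001]
contact_force: [0.1, 0.5, -4.3]
opening: 0.0392
```

Run:
```python
from plan import *
rows([(.4745,.314,.0396,-.003)],vmax=60); force(3)
for n in("side",):
    p=cams.read_camera(n); im=p["color"][:,:,::-1]
    im={"side":im[90:220,240:370],"scene":im[220:370,150:290],"wrist":im}[n]
    cv2.imwrite(f"pics/d_{n}.png",cv2.resize(im,None,fx=4,fy=4,interpolation=cv2.INTER_CUBIC))
```

```text
from [0.4767 0.3148 0.0461] rot [ 3.136e+00 -8.000e-03 -1.000e-03] t 11.78
-2.2 0.8 6.5 0.002; |
F [-0.04 -0.27 -3.68] [0.8  0.22 0.31]
```

View pics/d_side.png

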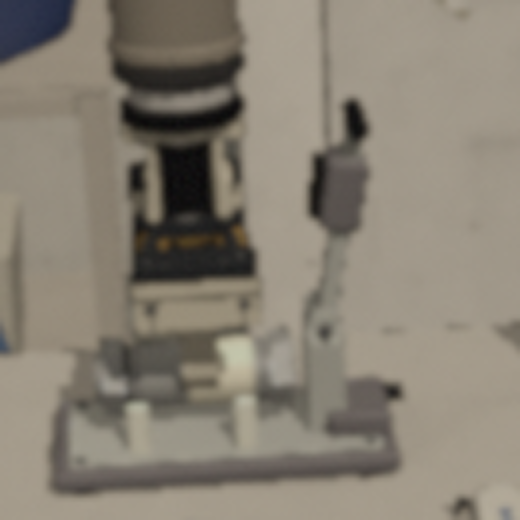

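Emit:
servo_tool:
  targets: "-1 0.5 2.5 0; 0 0 2 0; 0 0 1 0"

```text
time: 12.35
tool_pos: [0.4761, 0.3146, 0.0412]
tool_rot: [3.137, -0.01, -0.001]
contact_force: [-0.3, 0.2, -4.3]
opening: 0.0389
```

Run:
```python
from plan import *
rows([(.4755,.314,.0396,-.003)],vmax=60); force(2)
```

```text
from [0.4761 0.3146 0.0412] rot [ 3.137e+00 -1.000e-02 -1.000e-03] t 12.35
-0.6 0.6 1.6 0.002; |
F [-0.79 -0.04 -4.45] [0.4  0.79 0.37]
```

Emit:
servo_tool:
  targets: "0 0 1 0; 0 0 1 0; 0 0 1 0"

```text
time: 12.82
tool_pos: [0.4765, 0.3151, 0.04]
tool_rot: [3.138, -0.011, -0.001]
contact_force: [-3.2, -2.1, 7.3]
opening: 0.0393
```

Run:
```python
from plan import *
rows([(.4755,.314,.0396,-.003)],vmax=60); force(2)
for n in("side","scene"):
    p=cams.read_camera(n); im=p["color"][:,:,::-1]
    im={"side":im[90:220,240:370],"scene":im[220:370,150:290],"wrist":im}[n]
    cv2.imwrite(f"pics/e_{n}.png",cv2.resize(im,None,fx=4,fy=4,interpolation=cv2.INTER_CUBIC))
```

```text
from [0.4765 0.3151 0.04  ] rot [ 3.138e+00 -1.100e-02 -1.000e-03] t 12.82
-1.0 1.1 0.4 0.002; |
F [-3.12 -1.05  6.18] [0.26 0.52 0.56]
```

View pics/e_side.png

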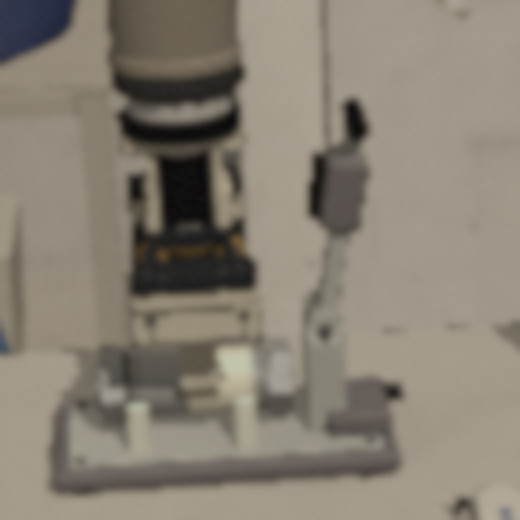

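Emit:
servo_tool:
  targets: "0 0 0 0; 0 0 0 0; 0 0 0 0"
  hand: 0.75

```text
time: 13.4
tool_pos: [0.4776, 0.3154, 0.0409]
tool_rot: [3.139, -0.014, -0.001]
contact_force: [0.5, -0.2, -0.4]
opening: 0.0644
```

Run:
```python
from plan import *
force(2); s=telemetry.observe(); print(s["opening"],s["tool_pos"])
p=cams.read_camera("wrist");cv2.imwrite("pics/f_w.png",p["color"][:,:,::-1])
for n in("side","scene"):
    p=cams.read_camera(n); im=p["color"][:,:,::-1]
    im={"side":im[90:220,240:370],"scene":im[220:370,150:290],"wrist":im}[n]
    cv2.imwrite(f"pics/f1_{n}.png",cv2.resize(im,None,fx=4,fy=4,interpolation=cv2.INTER_CUBIC))
```

```text
F [ 0.45  0.07 -0.09] [0.31 0.07 0.14]
0.06804198712848834 [0.47748059 0.31536711 0.04081861]
```

View pics/f1_side.png

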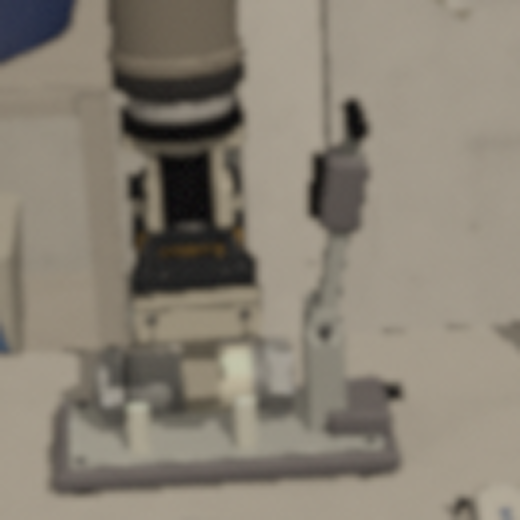

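View pics/f_w.png

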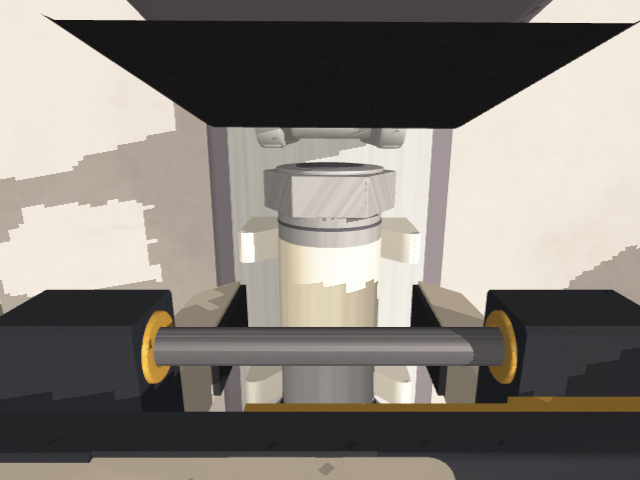

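Run:
```python
from plan import *
S=pickle.load(open("S.pkl","rb"))
a=S["side","dock"][0];b=S["scene","dock"][0]
print("bottle",ray(a,407,188,0),ray(b,153,258,0), "left/right edge",ray(a,389,188,0),ray(a,425,188,0))
print("tape",ray(a,400,205,0))
rows([(.465,.315,.15,0),(.45,.315,.31,0)],vmax=50)
# bar triangulate
c=[]
for p,u,v in((b,187,240.5),(a,240+400/4.5,100+90/4.5)):  # rough
    d=p["R"].T@np.array([(u-p["K"][0,2])/p["K"][0,0],(v-p["K"][1,2])/p["K"][1,1],1]);d/=np.linalg.norm(d);o=-p["R"].T@p["t"];c.append((o,d))
A=sum(np.eye(3)-np.outer(d,d) for o,d in c);B=sum((np.eye(3)-np.outer(d,d))@o for o,d in c);print("bar",np.linalg.solve(A,B))
```

```text
bottle [0.79101679 0.35795929 0.        ] [0.76454041 0.35991033 0.        ] left/right edge [0.74355791 0.36541184 0.        ] [0.8382839  0.35053686 0.        ]
tape [0.74952114 0.2622368  0.        ]
from [0.4773 0.3153 0.0407] rot [ 3.139e+00 -1.300e-02 -1.000e-03] t 13.65
-4 0 -36 -0.00; -4 0 -36 -0.00; -4 0 -36 -0.00; |; -4 0 -40 -0.00; -4 0 -40 -0.00; -4 0 -40 -0.00; -4 0 -40 -0.00; |
bar [0.57427348 0.32124493 0.20447157]
```

Emit:
servo_tool:
  targets: "0 0 -15 0; -4 0 -36 0; -4 0 -36 0; -4 0 -40 0; -4 0 -40 0; -4 0 -40 0; -4 0 -40 0; -4 0 -20 0; 0 0 0 0"
  hand: 0
  squeeze: 20

```text
time: 14.78
tool_pos: [0.4439, 0.3157, 0.3249]
tool_rot: [-3.14, -0.02, -0.001]
contact_force: [-0.4, 0.0, 0.1]
opening: 0.0008
```

Run:
```python
from plan import *
S=pickle.load(open("S.pkl","rb"))
a=S["side","dock"][0];b=S["scene","dock"][0]
c=[]
for p,u,v in((b,187,232),(a,240+400/4.5,100+90/4.5)):
    d=p["R"].T@np.array([(u-p["K"][0,2])/p["K"][0,0],(v-p["K"][1,2])/p["K"][1,1],1]);d/=np.linalg.norm(d);o=-p["R"].T@p["t"];c.append((o,d))
A=sum(np.eye(3)-np.outer(d,d) for o,d in c);B=sum((np.eye(3)-np.outer(d,d))@o for o,d in c);print("bar",np.linalg.solve(A,B))
for n in("side","scene","wrist"):
    p=cams.read_camera(n); im=p["color"][:,:,::-1]
    im={"side":im[90:220,240:370],"scene":im[200:350,150:290],"wrist":im}[n]
    cv2.imwrite(f"pics/g_{n}.png",im if n=="wrist" else cv2.resize(im,None,fx=4,fy=4,interpolation=cv2.INTER_CUBIC))
```

```text
bar [0.57859041 0.3136541  0.21237635]
```

View pics/g_side.png

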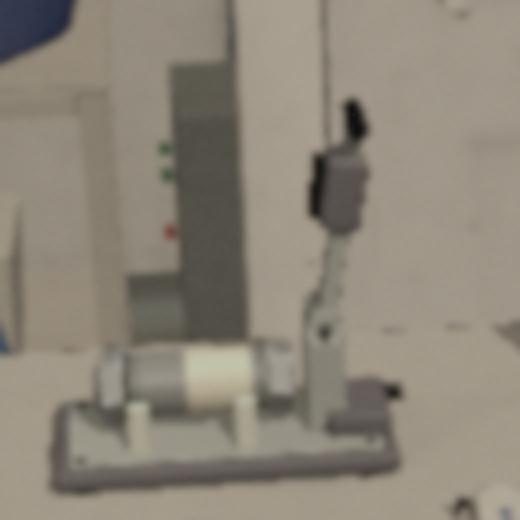

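View pics/g_scene.png

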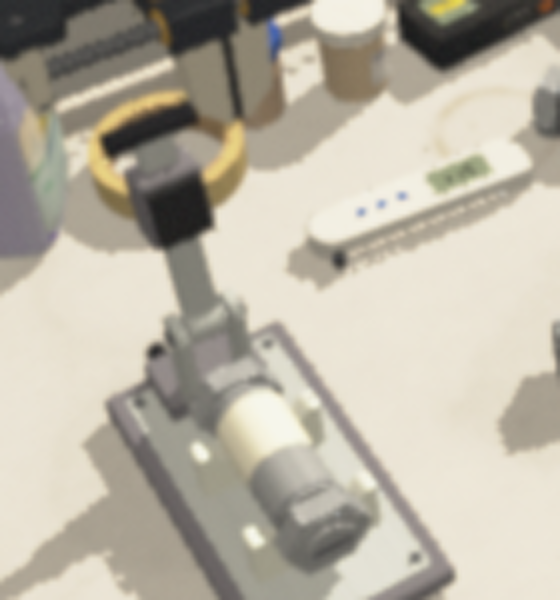

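View pics/g_wrist.png

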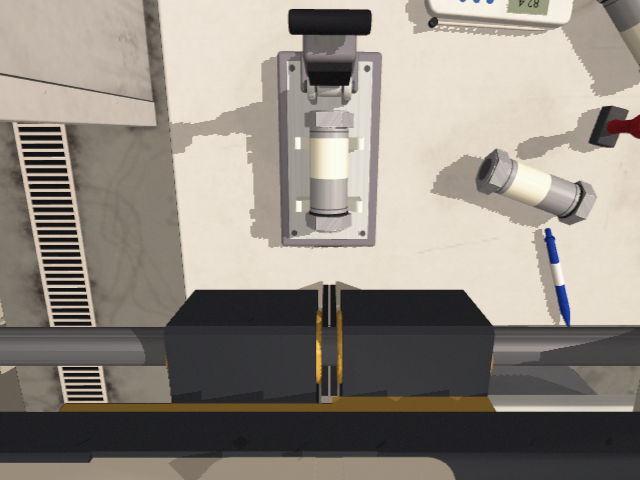

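The loaded canister lies between the hexes in both vees (wrist: centred at (328,165)), and the bar is at about (.579,.314,.212). Next, over behind the bar.

Emit:
servo_tool:
  targets: "40 0 0 0; 50 0 0 0; 50 0 0 0; 50 0 0 0; 5 0 0 0; 0 0 0 0"

```text
time: 15.68
tool_pos: [0.6419, 0.314, 0.3123]
tool_rot: [3.134, 0.002, -0.0]
contact_force: [0.4, 1.0, 0.2]
opening: 0.0001
```

Run:
```python
from plan import *
rows([(.632,.314,.20,0)],vmax=40)
```

```text
from [0.6419 0.314  0.3123] rot [ 3.134e+00  2.000e-03 -0.000e+00] t 15.68
-3 -0 37 -0.00; -3 -0 37 -0.00; -3 -0 37 -0.00; |
```

Emit:
servo_tool:
  targets: "-3 0 37 0; -2 0 37 0; -2 0 30 0; 0 0 5 0; 0 0 0 0"

```text
time: 16.3
tool_pos: [0.6288, 0.3147, 0.2045]
tool_rot: [3.136, -0.0, 0.004]
contact_force: [0.6, 0.7, 1.0]
opening: 0.0006
```

Run:
```python
from plan import *
rows([(.632,.314,.20,0)],vmax=40)
for n in("side","wrist"):
    p=cams.read_camera(n); im=p["color"][:,:,::-1]
    im={"side":im[60:220,240:400],"wrist":im}[n]
    cv2.imwrite(f"pics/h_{n}.png",im if n=="wrist" else cv2.resize(im,None,fx=3.5,fy=3.5,interpolation=cv2.INTER_CUBIC))
```

```text
from [0.6288 0.3147 0.2045] rot [ 3.136 -0.     0.004] t 16.3
3.2 0.7 4.5 0.004; |
```

View pics/h_side.png

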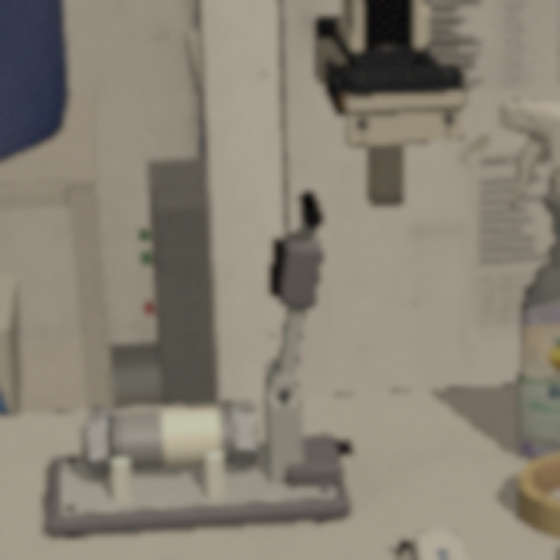

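Run:
```python
from plan import *
p=cams.read_camera("side")
for z in(.18,.19,.2,.21,.22): print(z,np.round(proj(p,np.array([[.6288,.3147,z],[.579,.314,z]])),1).tolist())
```

```text
0.18 [[349.4, 132.2], [329.0, 133.5]]
0.19 [[349.4, 128.2], [328.9, 129.5]]
0.2 [[349.4, 124.2], [328.8, 125.4]]
0.21 [[349.4, 120.1], [328.7, 121.3]]
0.22 [[349.4, 116.0], [328.6, 117.2]]
```

Run:
```python
from plan import *
p=cams.read_camera("side"); cv2.imwrite("pics/h2.png",cv2.resize(p["color"][75:145,310:400,::-1],None,fx=8,fy=8,interpolation=cv2.INTER_CUBIC))
```

```text
(no output)
```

View pics/h2.png

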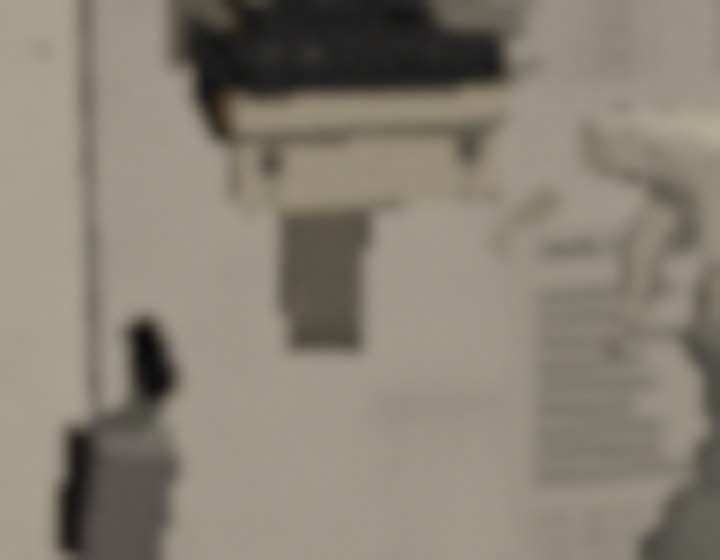

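View pics/h_wrist.png

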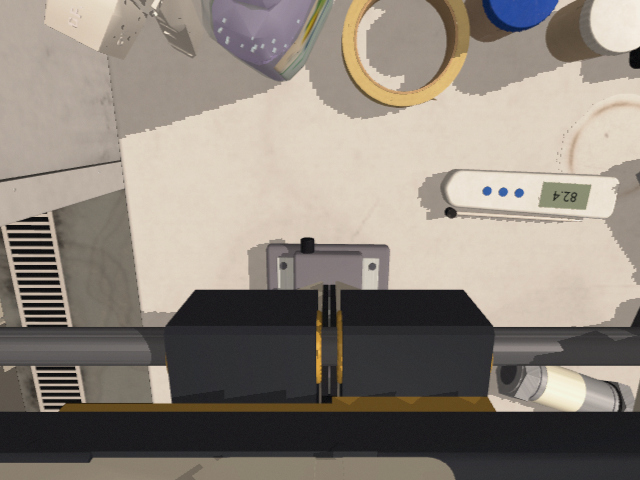

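Emit:
servo_tool:
  targets: "0 0 12 0; 0 0 9 0; -10 0 0 0; -10 0 0 0; 0 0 0 0"

```text
time: 17.12
tool_pos: [0.6084, 0.3144, 0.1827]
tool_rot: [3.136, -0.002, 0.003]
contact_force: [0.3, -0.0, -0.9]
opening: 0.0003
```

```bash
cat > sv.py <<'E'
from plan import *
import sys
def sv(tag,n="side"):
    p=cams.read_camera(n); im=p["color"][:,:,::-1]
    im={"side":im[60:220,240:400],"wrist":im,"scene":im[170:350,130:310]}[n]
    cv2.imwrite(f"pics/{tag}_{n}.png",im if n=="wrist" else cv2.resize(im,None,fx=3.3,fy=3.3,interpolation=cv2.INTER_CUBIC))
    s=telemetry.observe(); print(np.round(s["tool_pos"],4),np.round(s["tool_rot"],3),np.round(s["contact_force"],1))
if __name__=="__main__": sv(sys.argv[1],sys.argv[2] if len(sys.argv)>2 else "side")
E
python3 sv.py i
```

```text
[0.6089 0.3144 0.1828] [ 3.136e+00 -3.000e-03  3.000e-03] [-0.4  0.3  0.8]
```

View pics/i_side.png

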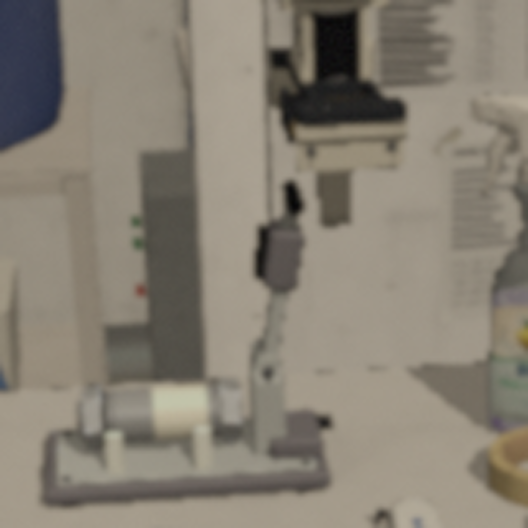

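Emit:
servo_tool:
  targets: "-15 0 0 0; -15 0 0 0; -15 0 -1 0; -15 0 1 0; -15 0 3 0; -15 0 4 0; -12 0 5 0; 0 0 0 0"

```text
time: 18.18
tool_pos: [0.5131, 0.315, 0.177]
tool_rot: [-3.14, -0.027, 0.001]
contact_force: [1.1, -0.4, -0.1]
opening: 0.0004
```

```bash
python3 sv.py j
```

```text
[0.5137 0.3151 0.1772] [-3.14e+00 -2.80e-02  1.00e-03] [1.1 1.2 1. ]
```

View pics/j_side.png

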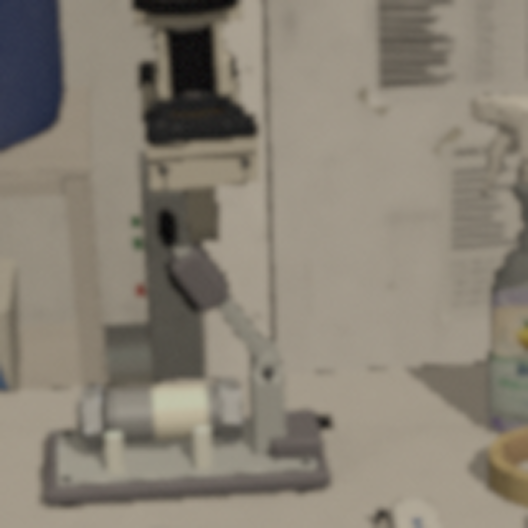

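Emit:
servo_tool:
  targets: "3 0 -14 0; 0 0 -14 0; -15 0 -2 0; -20 0 0 0; 0 0 0 0"

```text
time: 18.85
tool_pos: [0.4804, 0.3151, 0.21]
tool_rot: [-3.138, -0.03, -0.0]
contact_force: [0.6, -0.6, -0.6]
opening: 0.0006
```

```bash
python3 sv.py k
```

```text
[0.4813 0.3151 0.21  ] [-3.138 -0.031 -0.   ] [ 0.6 -0.1 -0.4]
```

View pics/k_side.png

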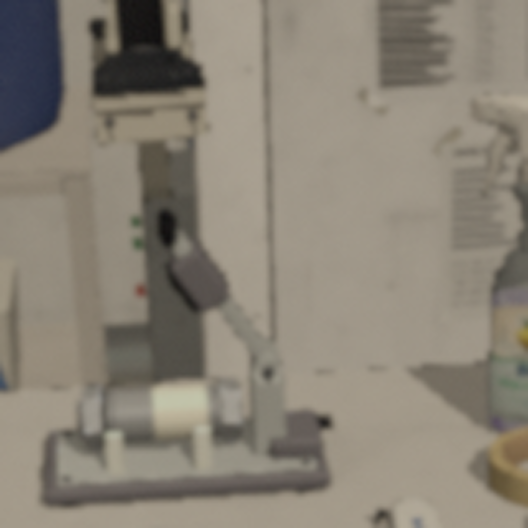

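Emit:
servo_tool:
  targets: "3 0 12 0; 0 0 12 0; -4 0 12 0; -8 0 12 0; -8 0 12 0; -6 0 12 0; -5 0 12 0; 0 0 0 0"

```text
time: 19.9
tool_pos: [0.4397, 0.3157, 0.1325]
tool_rot: [-3.138, -0.005, 0.0]
contact_force: [-0.2, -0.1, 0.3]
opening: 0.0005
```

```bash
python3 sv.py l
```

```text
[0.4402 0.3158 0.133 ] [-3.137 -0.006  0.   ] [ 0.2 -0.1 -0.1]
```

View pics/l_side.png

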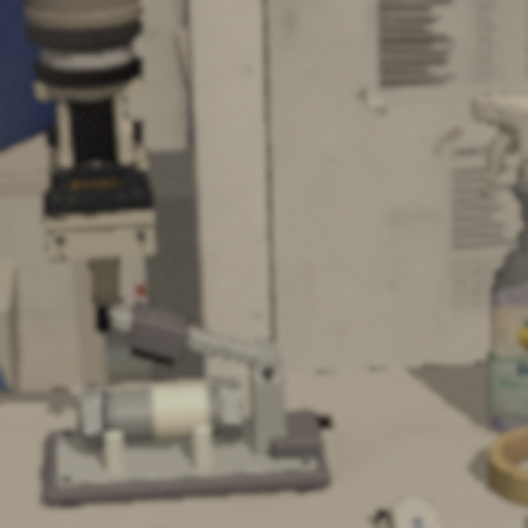

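Emit:
servo_tool:
  targets: "-2 0 10 0; -3 0 10 0; -2 0 10 0; -1 0 8 0; 0 0 5 0; 0 0 3 0"

```text
time: 20.7
tool_pos: [0.4331, 0.3162, 0.088]
tool_rot: [-3.136, -0.009, 0.0]
contact_force: [-13.4, -6.9, 42.0]
opening: 0.0003
```

```bash
python3 sv.py m
```

```text
[0.4331 0.3162 0.0882] [-3.136 -0.009  0.   ] [-9.6 -5.6 30.2]
```

View pics/m_side.png

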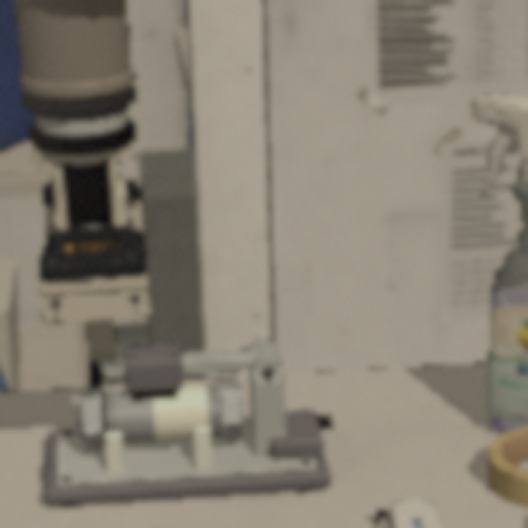

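Emit:
servo_tool:
  targets: "0 0 -5 0; 0 0 -20 0; 0 0 -45 0; 0 0 -45 0; 0 0 0 0"

```text
time: 21.38
tool_pos: [0.4332, 0.3155, 0.2067]
tool_rot: [-3.136, -0.012, 0.0]
contact_force: [-0.6, 0.3, 0.3]
opening: 0.0008
```

```bash
python3 sv.py n; python3 sv.py n scene; python3 sv.py n wrist
```

```text
[0.4321 0.3149 0.2046] [-3.138 -0.008 -0.   ] [-1.   0.1 -0.7]
[0.4313 0.3145 0.2031] [-3.139 -0.005 -0.   ] [-0.4 -0.6  0.1]
[0.4308 0.3143 0.2023] [-3.14  -0.004  0.   ] [-0.2  0.1 -0.3]
```

View pics/n_side.png

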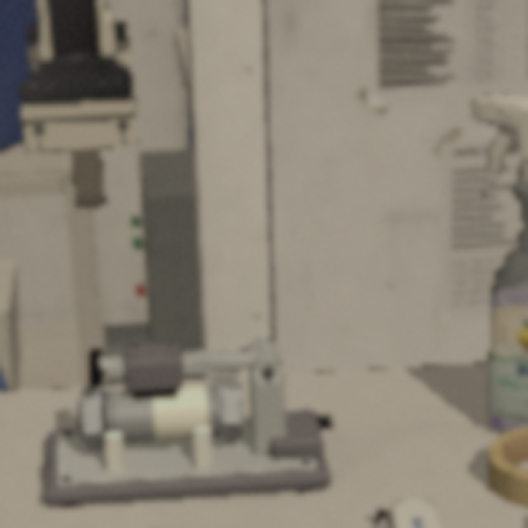

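View pics/n_wrist.png

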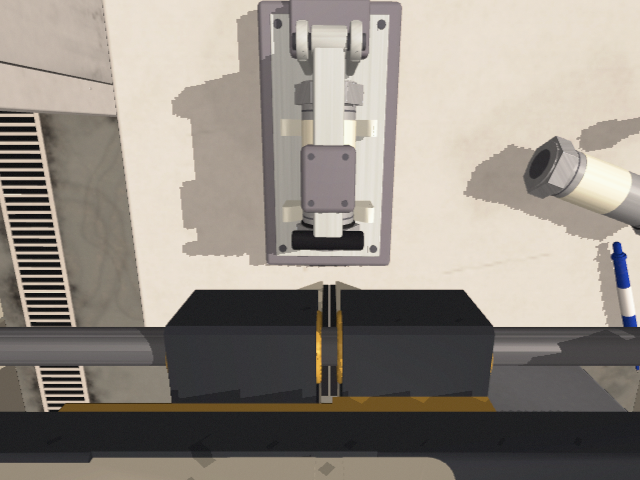

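The head is down and level on the canister, with the bar at (328,241). Next canister: C2.

Run:
```python
from plan import *
rows([(.40,.20,.22,.6),(.455,.085,.18,1.25)],vmax=50)
```

```text
from [0.4308 0.3143 0.2023] rot [-3.14  -0.004  0.   ] t 21.52
-8 29 -4 -0.15; -12 27 -4 -0.15; -16 25 -4 -0.15; -19 22 -4 -0.15; |; -5 31 10 -0.16; -10 30 10 -0.16; -15 28 10 -0.16; -19 26 10 -0.16; |
```

Emit:
servo_tool:
  targets: "-8 29 -4 -0.15; -12 27 -4 -0.15; -16 25 -4 -0.15; -19 22 -4 -0.15; -5 31 10 -0.16; -10 30 10 -0.16; -15 28 10 -0.16; -19 26 10 -0.16; 0 0 0 0; 0 0 0 0"
  hand: 1
  squeeze: 30

```text
time: 22.78
tool_pos: [0.45, 0.0784, 0.1623]
tool_rot: [-3.12, 0.011, 1.279]
contact_force: [-0.4, 0.6, 0.4]
opening: 0.0911
```

Run:
```python
from plan import *
p=cams.read_camera("wrist"); cv2.imwrite("pics/o_w.png",p["color"][:,:,::-1])
for d in cams.cut_out(p,"canister_a"):
    e=d["extent"]; print(np.round(e),round(d["score"],2))
    g=ray(p,e[0],e[1],.022)
    x,f=fit([(p,d["region"])],canpts(),[g[0],g[1],1.25 if g[0]<.53 else .68],.022); print(np.round(x,4),round(f,3))
s=telemetry.observe(); print(s["tool_pos"],s["tool_rot"])
```

```text
[573. 254. 132. 138.] 0.93
[0.6631 0.0098 0.2814] 0.394
[0.45017541 0.07873659 0.16274915] [-3.12105685  0.01054651  1.28118748]
```

View pics/o_w.png

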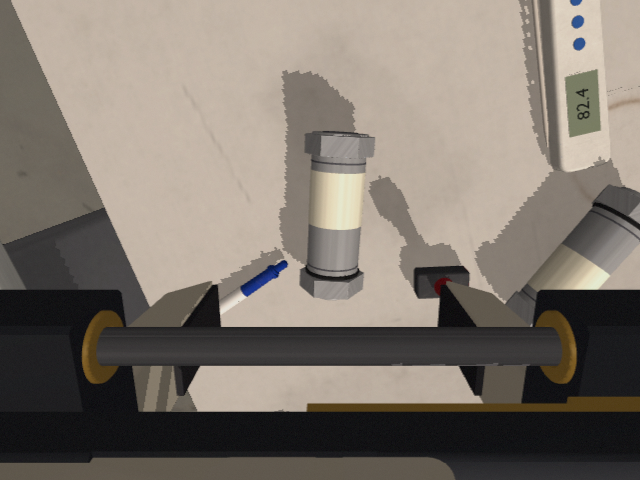

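Run:
```python
from plan import *
p=cams.read_camera("wrist")
m=np.zeros((480,640),np.uint8); poly=np.array([(305,136),(322,131),(370,134),(375,138),(374,156),(365,160),(357,264),(363,270),(363,290),(335,299),(301,289),(301,270),(308,262),(312,158),(306,154)])
cv2.fillPoly(m,[poly],1)
x,f=fit([(p,m>0)],canpts(),[.455,.081,1.25],.022); print(np.round(x,4),round(f,3))
st=ray(p,441,270,.02); print("stamp",st, ray(p,441,297,.0))
d=st[:2]-x[:2]; print("axis",d@[np.cos(x[2]),np.sin(x[2])],"across",d@[-np.sin(x[2]),np.cos(x[2])])
w=x[2]%np.pi
sx=.005
rows([(x[0]+sx*np.cos(w),x[1]+sx*np.sin(w),.07,w)],vmax=45)
```

```text
[0.4551 0.0839 1.2151] 0.138
stamp [0.52123596 0.01640292 0.02      ] [ 0.51900839 -0.01620735  0.        ]
axis -0.040241862237952584 across -0.08549362828698885
from [0.4504 0.0788 0.1631] rot [-3.122  0.01   1.282] t 22.93
4 1 31 0.02; 4 1 31 0.02; 4 1 31 0.02; |
```

Run:
```python
from plan import *
w=1.23;sx=.012
rows([(.4551+sx*np.cos(w),.0835+sx*np.sin(w),.07,w)],vmax=45)
```

```text
from [0.4504 0.0788 0.1631] rot [-3.122  0.01   1.282] t 22.93
6 1 31 0.02; 6 1 31 0.02; 6 1 31 0.02; |
```

Emit:
servo_tool:
  targets: "6 1 28 0.02; 6 1 28 0.02; 6 1 25 0.02; 0 0 0 0"

```text
time: 23.42
tool_pos: [0.4576, 0.098, 0.0818]
tool_rot: [-3.127, 0.01, 1.222]
contact_force: [-0.4, 0.1, 0.4]
opening: 0.0917
```

Run:
```python
from plan import *
w=1.23;sx=.012
rows([(.4551+sx*np.cos(w),.0835+sx*np.sin(w),.006,w)],vmax=95)
p=cams.read_camera("wrist"); cv2.imwrite("pics/p_w.png",p["color"][:,:,::-1])
```

```text
from [0.4576 0.098  0.0818] rot [-3.127  0.01   1.222] t 23.43
-2.5 2.6 75.8 -0.008; |
```

View pics/p_w.png

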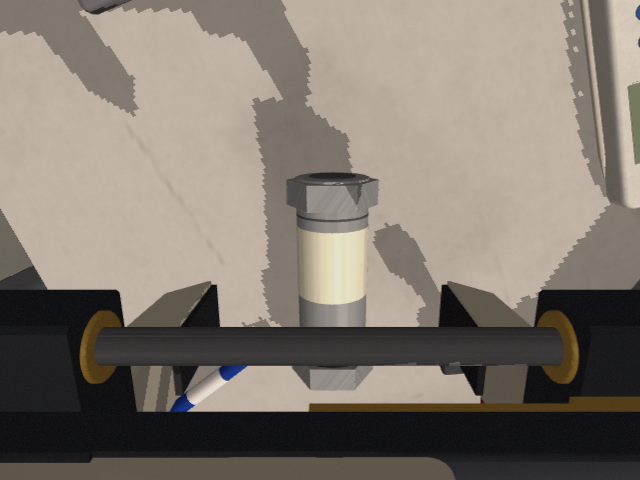

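Emit:
servo_tool:
  targets: "-1 2 25 -0.008; -1 1 25 0; 0 0 18 0; 0 0 5 0; 0 0 2 0"

```text
time: 24.1
tool_pos: [0.4648, 0.0956, 0.0131]
tool_rot: [-3.142, 0.004, 1.232]
contact_force: [0.5, 0.2, 0.6]
opening: 0.0919
```

Run:
```python
from plan import *
w=1.23;sx=.012
rows([(.4551+sx*np.cos(w),.0835+sx*np.sin(w),.006,w)],vmax=95)
p=cams.read_camera("wrist"); cv2.imwrite("pics/q_w.png",p["color"][:,:,::-1])
p=cams.read_camera("scene"); cv2.imwrite("pics/q_s.png",cv2.resize(p["color"][150:330,230:420,::-1],None,fx=3.5,fy=3.5))
print(telemetry.observe()["contact_force"])
```

```text
from [0.4648 0.0956 0.0131] rot [-3.142  0.004  1.232] t 24.1
-2.6 -5.1 7.1 0.002; |
[-0.28522928  1.09209771  0.85468384]
```

View pics/q_s.png

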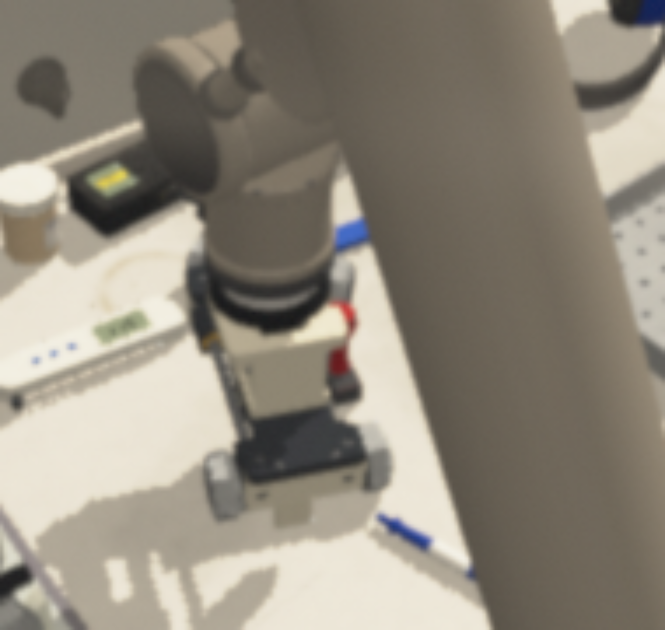

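Clear of the stamp. Final approach and close.

Emit:
servo_tool:
  targets: "-1 -4 5 0; 0 -1 3 0"

```text
time: 24.45
tool_pos: [0.46, 0.0963, 0.0058]
tool_rot: [3.14, 0.003, 1.232]
contact_force: [0.0, 0.7, 0.1]
opening: 0.0916
```

Emit:
servo_tool:
  targets: "0 0 0 0; 0 0 0 0; 0 0 0 0; 0 0 0 0; 0 0 0 0; 0 0 0 0"
  hand: 0.1

```text
time: 25.2
tool_pos: [0.4599, 0.0964, 0.0058]
tool_rot: [3.14, 0.003, 1.232]
contact_force: [-0.3, 0.7, 1.2]
opening: 0.0396
```

Emit:
servo_tool:
  targets: "0 0 -10 0; 0 0 -30 0; 0 0 -45 0; 0 0 -45 0; 0 0 -30 0; 0 0 0 0"

```text
time: 25.95
tool_pos: [0.4591, 0.0968, 0.1725]
tool_rot: [3.141, 0.003, 1.232]
contact_force: [-0.1, -0.6, -1.8]
opening: 0.0393
```

Run:
```python
from plan import *
force(6); print(telemetry.observe()["opening"])
# tray slot
tx,ty,tw=.4679,-.2921,.0968
for sgn in(1,-1):
    yo=.042*sgn; print(sgn, tx-np.sin(tw)*yo, ty+np.cos(tw)*yo)
rows([(.42,-.03,.2,.7),(.43,-.20,.16,.0968)],vmax=50)
```

```text
F [-0.   -0.18 -1.78] [0.7  0.29 0.61]
0.0393265100562042
1 0.4638407463005762 -0.2502966214355381
-1 0.47195925369942376 -0.33390337856446195
from [0.457  0.0967 0.1688] rot [-3.135  0.006  1.232] t 26.25
-33 2 -8 0.13; -32 6 -8 0.13; -31 10 -8 0.13; -30 14 -8 0.13; |; -25 34 10 0.15; -20 38 10 0.15; -14 40 10 0.15; -8 42 10 0.15; |
```

1.8 N (~0.18 kg): empty. To the far slot of the tray.

Emit:
servo_tool:
  targets: "-33 2 -8 0.13; -32 6 -8 0.13; -31 10 -8 0.13; -30 14 -8 0.13; -25 34 10 0.15; -20 38 10 0.15; -14 40 10 0.15; -8 42 10 0.15; 0 30 0 0; 0 0 0 0"

```text
time: 27.5
tool_pos: [0.4263, -0.2379, 0.1517]
tool_rot: [-3.137, 0.024, 0.076]
contact_force: [-0.5, -0.6, -1.8]
opening: 0.0392
```

Run:
```python
from plan import *
rows([(.484,-.333,.09,.0968)],vmax=40)
p=cams.read_camera("wrist"); cv2.imwrite("pics/r_w.png",p["color"][:,:,::-1])
```

```text
from [ 0.4263 -0.2379  0.1517] rot [-3.137  0.024  0.076] t 27.5
13 25 15 -0.01; 12 25 15 -0.01; 12 25 15 -0.01; 12 25 15 -0.01; |
```

View pics/r_w.png

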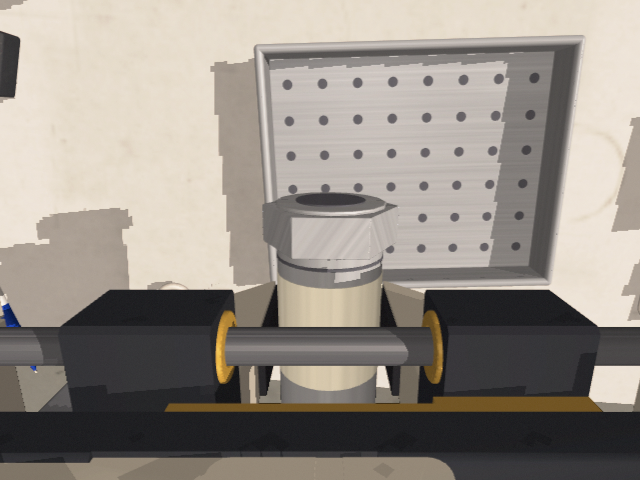

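Emit:
servo_tool:
  targets: "13 25 10 -0.01; 12 25 12 -0.01; 12 25 12 0; 12 22 12 0; 6 5 5 0; 0 0 0 0"

```text
time: 28.3
tool_pos: [0.4897, -0.327, 0.0943]
tool_rot: [-3.128, 0.029, 0.104]
contact_force: [-0.6, 1.0, -2.4]
opening: 0.039
```

Run:
```python
from plan import *
rows([(.484,-.333,.03,.0968)],vmax=80)
for n in("wrist","side"):
    p=cams.read_camera(n); cv2.imwrite(f"pics/t_{n}.png",p["color"][:,:,::-1])
```

```text
from [ 0.4897 -0.327   0.0943] rot [-3.128  0.029  0.104] t 28.3
-6.3 5.4 64.3 0.007; |
```

View pics/t_side.png

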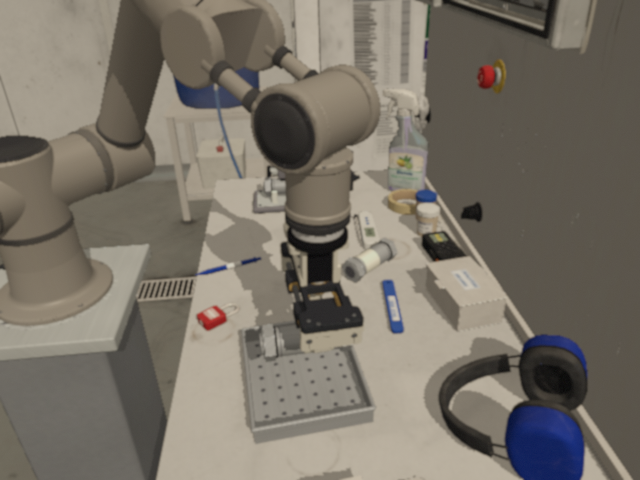

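View pics/t_wrist.png

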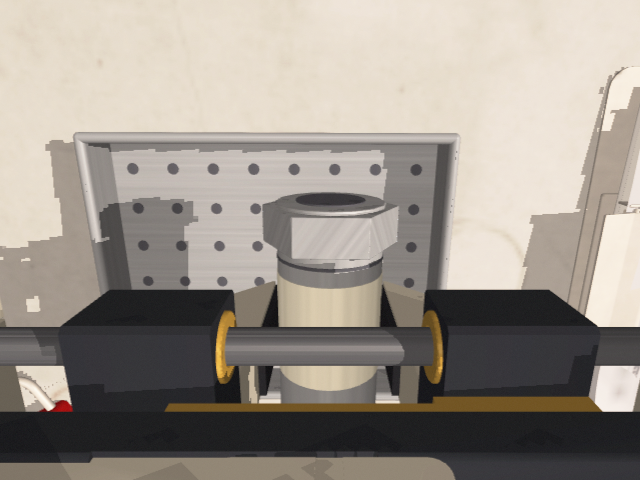

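Emit:
servo_tool:
  targets: "-2 2 20 0; -2 2 20 0; -1 1 15 0; 0 0 8 0; 0 0 0 0"

```text
time: 29.02
tool_pos: [0.4836, -0.3301, 0.0341]
tool_rot: [-3.132, 0.026, 0.106]
contact_force: [1.1, -1.0, -2.3]
opening: 0.0392
```

Run:
```python
from plan import *
rows([(.484,-.333,.0088,.0968)],vmax=80)
force(2)
```

```text
from [ 0.4836 -0.3301  0.0341] rot [-3.132  0.026  0.106] t 29.02
0.0 2.9 25.3 0.009; |
F [ 0.18 -0.21 -1.76] [0.63 0.01 0.44]
```

Emit:
servo_tool:
  targets: "0 2 8 0; 0 1 6 0; 0 0 4 0; 0 0 2 0; 0 0 0 0"

```text
time: 29.75
tool_pos: [0.4844, -0.3341, 0.0142]
tool_rot: [-3.134, 0.023, 0.106]
contact_force: [0.8, -0.1, -2.1]
opening: 0.0396
```

Run:
```python
from plan import *
rows([(.484,-.333,.0088,.0968)],vmax=80)
force(2)
```

```text
from [ 0.4844 -0.3341  0.0142] rot [-3.134  0.023  0.106] t 29.75
-0.3 -1.1 5.4 0.009; |
F [-0.14 -0.12 -2.26] [0.02 0.31 0.31]
```

Emit:
servo_tool:
  targets: "0 0 2 0; 0 0 1 0; 0 0 1 0"

```text
time: 30.22
tool_pos: [0.4847, -0.3343, 0.0106]
tool_rot: [-3.135, 0.023, 0.106]
contact_force: [-0.0, 1.4, -1.3]
opening: 0.039
```

Run:
```python
from plan import *
print(telemetry.observe()["tool_pos"]);force(2)
```

```text
[ 0.48468894 -0.33432455  0.01064154]
F [-0.06 -0.49 -1.78] [0.6  0.58 0.05]
```

Emit:
servo_tool:
  targets: "0 0 1 0; 0 0 1 0; 0 0 1 0"

```text
time: 30.7
tool_pos: [0.4843, -0.3343, 0.0088]
tool_rot: [-3.135, 0.023, 0.106]
contact_force: [-3.5, 3.2, 11.0]
opening: 0.0392
```

Run:
```python
from plan import *
print(telemetry.observe()["tool_pos"]);force(2)
p=cams.read_camera("side"); cv2.imwrite("pics/u.png",cv2.resize(p["color"][270:450,220:390,::-1],None,fx=3.3,fy=3.3))
```

```text
[ 0.48431152 -0.33433245  0.00878968]
F [-2.82  1.89  6.64] [0.21 0.29 0.81]
```

View pics/u.png

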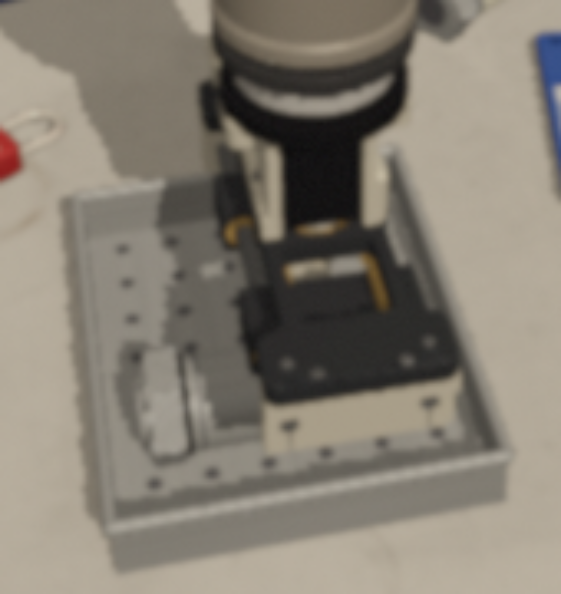

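Emit:
servo_tool:
  targets: "0 0 0 0; 0 0 0 0; 0 0 0 0"
  hand: 0.6

```text
time: 31.22
tool_pos: [0.4849, -0.3347, 0.0093]
tool_rot: [-3.136, 0.022, 0.106]
contact_force: [-0.2, 0.2, 0.5]
opening: 0.0547
```

Emit:
servo_tool:
  targets: "0 0 -10 0; 0 0 -25 0; 0 0 -45 0; 0 0 -50 0; 0 0 -50 0; 0 0 0 0"

```text
time: 31.98
tool_pos: [0.4893, -0.3354, 0.1976]
tool_rot: [-3.137, 0.021, 0.106]
contact_force: [-0.4, 0.3, -0.0]
opening: 0.055
```

Run:
```python
from plan import *
p=cams.read_camera("side"); cv2.imwrite("pics/v.png",cv2.resize(p["color"][230:450,220:410,::-1],None,fx=2.7,fy=2.7))
rows([(.50,-.15,.22,.4),(.608,-.022,.17,.68)],vmax=50)
```

```text
from [ 0.4882 -0.3345  0.1951] rot [-3.134  0.024  0.106] t 32.02
8 -46 -6 -0.07; 11 -45 -6 -0.07; 14 -44 -6 -0.07; 18 -43 -6 -0.07; |; 37 -19 12 -0.07; 39 -16 12 -0.07; 40 -14 12 -0.07; 40 -11 12 -0.07; |
```

View pics/v.png

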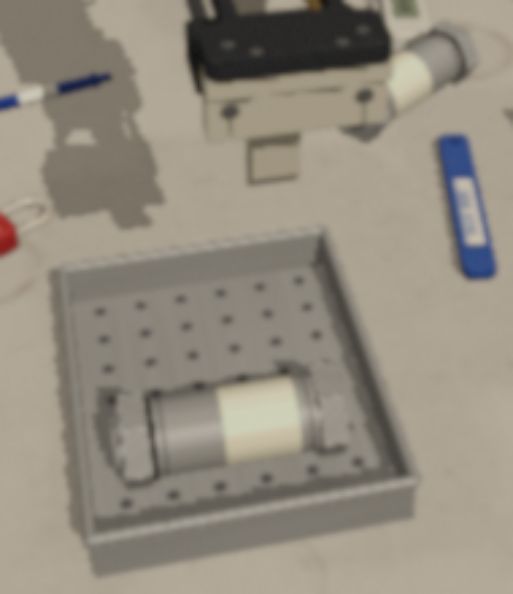

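The first empty one lies flat in the tray. Now C3.

Emit:
servo_tool:
  targets: "8 -46 -6 -0.07; 11 -45 -6 -0.07; 14 -44 -6 -0.07; 18 -43 -6 -0.07; 37 -19 12 -0.07; 39 -16 12 -0.07; 34 -14 12 -0.07; 20 -11 6 -0.07; 0 0 0 0"
  hand: 1

```text
time: 33.15
tool_pos: [0.5822, -0.0243, 0.164]
tool_rot: [-3.104, 0.027, 0.683]
contact_force: [-0.2, 0.1, 0.2]
opening: 0.0916
```

Run:
```python
from plan import *
p=cams.read_camera("wrist"); cv2.imwrite("pics/x_w.png",p["color"][:,:,::-1])
for d in cams.cut_out(p,"canister_a"):
    e=d["extent"]; print(np.round(e),round(d["score"],2))
    x,f=fit([(p,d["region"])],canpts(),[.6236,-.0105,.68],.022); print(np.round(x,4),round(f,3))
rows([(.6236,-.0105,.08,.68)],vmax=50)
```

```text
[356. 159.  70. 179.] 0.7
[ 0.6234 -0.0078  0.6968] 0.142
from [ 0.5821 -0.026   0.165 ] rot [-3.105  0.026  0.68 ] t 33.25
21 7 42 -0.00; 21 7 42 -0.00; |
```

View pics/x_w.png

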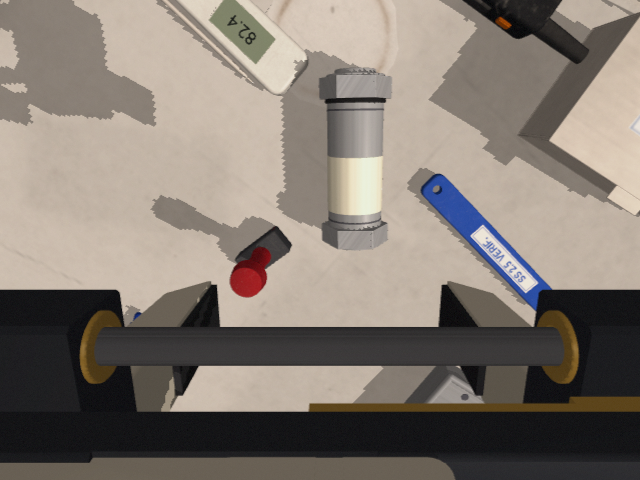

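Emit:
servo_tool:
  targets: "14 5 25 -0.005; 14 5 25 -0.005; 12 4 20 0; 0 0 5 0; 0 0 0 0"

```text
time: 33.88
tool_pos: [0.6183, -0.0167, 0.0887]
tool_rot: [-3.108, 0.026, 0.679]
contact_force: [-0.1, 0.6, -0.4]
opening: 0.0922
```

Run:
```python
from plan import *
p=cams.read_camera("wrist"); cv2.imwrite("pics/y_w.png",p["color"][:,:,::-1])
rows([(.6235,-.0085,.006,.69)],vmax=95)
```

```text
from [ 0.6185 -0.0167  0.0891] rot [-3.108  0.025  0.679] t 33.92
9.1 -3.2 83.1 -0.011; |
```

View pics/y_w.png

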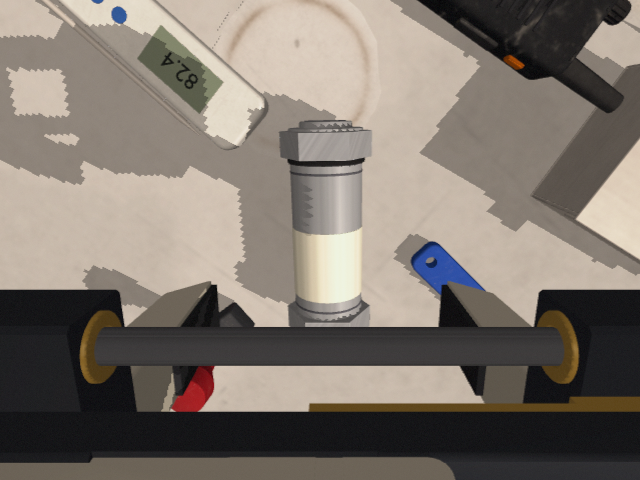

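Emit:
servo_tool:
  targets: "8 -2 5 -0.01; 6 -1 10 0; 0 0 0 0"

```text
time: 34.3
tool_pos: [0.6278, -0.0052, 0.0749]
tool_rot: [-3.11, 0.023, 0.689]
contact_force: [-0.3, 0.3, -0.2]
opening: 0.092
```

Run:
```python
from plan import *
rows([(.6255,-.0070,.006,.69)],vmax=95)
```

```text
from [ 0.6278 -0.0052  0.0749] rot [-3.11   0.023  0.689] t 34.3
-2.9 -0.0 68.9 -0.001; |
```

Emit:
servo_tool:
  targets: "0 0 20 0; 0 0 20 0; 0 0 15 0; 0 0 8 0; 0 0 4 0"

```text
time: 34.92
tool_pos: [0.6265, -0.0041, 0.0071]
tool_rot: [-3.113, 0.021, 0.69]
contact_force: [0.3, 0.2, 0.7]
opening: 0.092
```

Run:
```python
from plan import *
rows([(.6265,-.0065,.006,.69)],vmax=95)
p=cams.read_camera("wrist"); cv2.imwrite("pics/z_w.png",p["color"][:,:,::-1])
```

```text
from [ 0.6265 -0.0041  0.0071] rot [-3.113  0.021  0.69 ] t 34.92
-1.5 1.9 1.1 0.000; |
```

View pics/z_w.png

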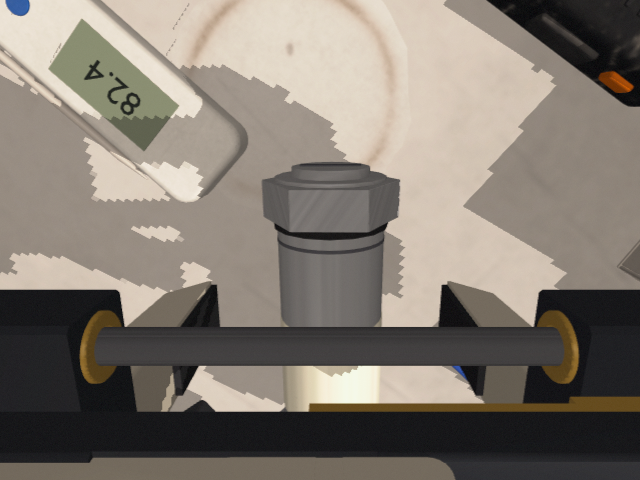

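Emit:
servo_tool:
  targets: "0 1 1 0; 0 0 0 0; 0 0 0 0; 0 0 0 0; 0 0 0 0; 0 0 0 0"
  hand: 0.1

```text
time: 35.72
tool_pos: [0.628, -0.005, 0.0074]
tool_rot: [-3.114, 0.019, 0.69]
contact_force: [-0.6, 1.0, -1.2]
opening: 0.0392
```

Emit:
servo_tool:
  targets: "0 0 -8 0; 0 0 -20 0; 0 0 -40 0; 0 0 -45 0; 0 0 -30 0; 0 0 0 0"

```text
time: 36.48
tool_pos: [0.6319, -0.0062, 0.1547]
tool_rot: [-3.112, 0.021, 0.69]
contact_force: [0.0, -0.3, -2.7]
opening: 0.0394
```

Run:
```python
from plan import *
force(6); print(telemetry.observe()["opening"])
rows([(.56,-.12,.2,.4),(.466,-.24,.12,.1)],vmax=45)
```

```text
F [-0.12  0.04 -2.13] [0.53 0.33 0.65]
0.03920987396218974
from [ 0.6297 -0.006   0.1501] rot [-3.106  0.027  0.69 ] t 36.77
-32 11 -12 0.07; -31 13 -12 0.07; -30 15 -12 0.07; -28 17 -12 0.07; |; -33 18 20 0.07; -32 21 20 0.07; -30 23 20 0.07; -28 25 20 0.07; |
```

Emit:
servo_tool:
  targets: "-32 11 -12 0.07; -31 13 -12 0.07; -30 15 -12 0.07; -28 17 -12 0.07; -33 18 15 0.07; -32 21 18 0.07; -30 23 18 0.07; -28 25 18 0.07; 0 0 0 0"

```text
time: 37.9
tool_pos: [0.4572, -0.2438, 0.1248]
tool_rot: [-3.12, 0.055, 0.114]
contact_force: [0.1, 0.3, -1.2]
opening: 0.0393
```

Run:
```python
from plan import *
rows([(.469,-.249,.09,.1)],vmax=95)
p=cams.read_camera("wrist"); cv2.imwrite("pics/aa_w.png",p["color"][:,:,::-1])
```

```text
from [ 0.4572 -0.2438  0.1248] rot [-3.12   0.055  0.114] t 37.9
11.1 6.5 34.8 0.014; |
```

View pics/aa_w.png

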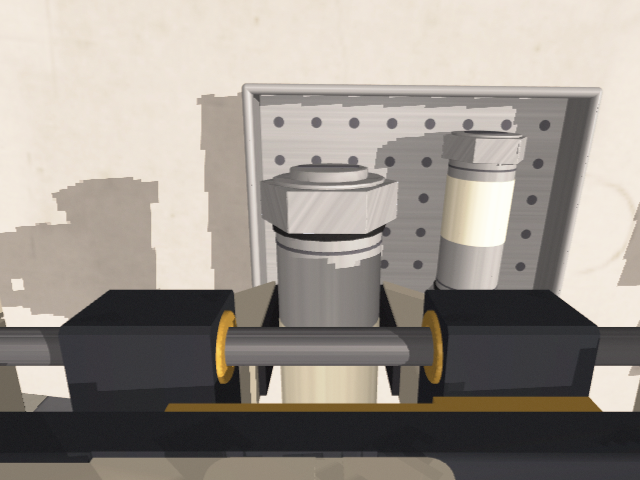

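Emit:
servo_tool:
  targets: "6 3 12 0.01; 5 3 12 0; 2 1 12 0; 0 0 0 0; 0 0 0 0"

```text
time: 38.58
tool_pos: [0.4732, -0.2462, 0.0857]
tool_rot: [-3.121, 0.053, 0.11]
contact_force: [-0.5, 0.4, -0.9]
opening: 0.0394
```

Run:
```python
from plan import *
rows([(.469,-.249,.03,.1)],vmax=95)
p=cams.read_camera("wrist"); cv2.imwrite("pics/ab_w.png",p["color"][:,:,::-1])
```

```text
from [ 0.4732 -0.2462  0.0857] rot [-3.121  0.053  0.11 ] t 38.58
-4.5 2.4 55.7 0.010; |
```

View pics/ab_w.png

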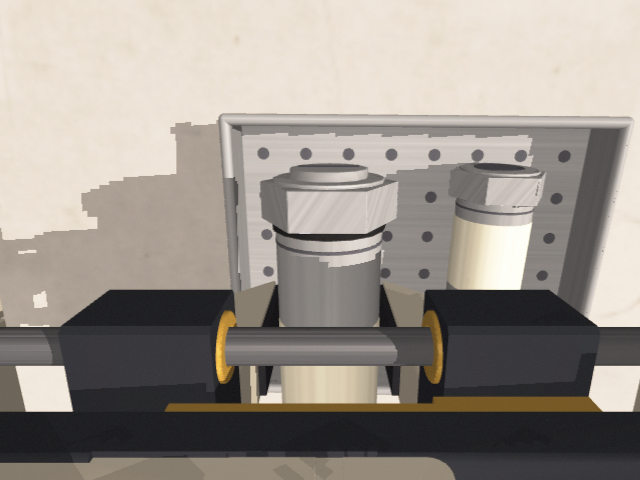

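Emit:
servo_tool:
  targets: "-2 1 18 0.005; -2 1 18 0; -2 0 14 0; 0 0 5 0; 0 0 0 0"

```text
time: 39.25
tool_pos: [0.4656, -0.2489, 0.032]
tool_rot: [-3.124, 0.049, 0.105]
contact_force: [0.5, -0.2, -1.3]
opening: 0.0393
```

Run:
```python
from plan import *
rows([(.469,-.249,.0095,.1)],vmax=95); force(2)
```

```text
from [ 0.4656 -0.2489  0.032 ] rot [-3.124  0.049  0.105] t 39.25
3.4 0.4 22.5 0.005; |
F [-0.63 -0.2  -1.75] [0.27 0.51 0.19]
```

Emit:
servo_tool:
  targets: "1 0 7 0; 1 0 5 0; 0 0 3 0; 0 0 1 0"

```text
time: 39.85
tool_pos: [0.4678, -0.249, 0.016]
tool_rot: [-3.126, 0.047, 0.105]
contact_force: [0.3, 1.0, -2.1]
opening: 0.0391
```

Run:
```python
from plan import *
rows([(.469,-.249,.0095,.1)],vmax=95); force(2)
```

```text
from [ 0.4678 -0.249   0.016 ] rot [-3.126  0.047  0.105] t 39.85
1.2 0.2 6.5 0.005; |
F [ 0.08 -0.49 -1.32] [0.09 0.2  0.34]
```

Emit:
servo_tool:
  targets: "0 0 2 0; 0 0 2 0; 0 0 1 0; 0 0 1 0"

```text
time: 40.45
tool_pos: [0.4674, -0.2492, 0.0106]
tool_rot: [-3.127, 0.047, 0.105]
contact_force: [-4.1, -0.6, 5.7]
opening: 0.0389
```

Run:
```python
from plan import *
rows([(.469,-.249,.0095,.1)],vmax=95); force(2)
```

```text
from [ 0.4674 -0.2492  0.0106] rot [-3.127  0.047  0.105] t 40.45
1.6 -0.0 1.1 0.005; |
F [-3.36  0.05  4.51] [0.14 0.3  0.3 ]
```

Emit:
servo_tool:
  targets: "0 0 0 0; 0 0 0 0; 0 0 0 0"
  hand: 0.58

```text
time: 40.92
tool_pos: [0.4682, -0.2494, 0.0106]
tool_rot: [-3.127, 0.045, 0.104]
contact_force: [0.1, -0.3, 0.1]
opening: 0.0532
```

Emit:
servo_tool:
  targets: "0 0 -8 0; 0 0 -25 0; 0 0 -45 0; 0 0 -50 0; 0 0 -50 0; -30 20 -10 0; -30 20 0 0; 0 0 0 0"

```text
time: 41.92
tool_pos: [0.4214, -0.2983, 0.2109]
tool_rot: [-3.131, 0.042, 0.106]
contact_force: [0.1, 0.3, 0.1]
opening: 0.053
```

Run:
```python
from plan import *
p=cams.read_camera("side"); cv2.imwrite("pics/ac_s.png",p["color"][:,:,::-1])
w=cams.read_camera("wrist"); cv2.imwrite("pics/ac_w.png",w["color"][:,:,::-1])
s=cams.read_camera("scene"); cv2.imwrite("pics/ac_c.png",s["color"][:,:,::-1])
for q in("date_stamp","test_wand","thermometer"): print(q,[(np.round(d["extent"]),round(d["score"],2)) for d in cams.cut_out(p,q)[:1]])
for d in cams.cut_out(w,"canister_a"):
    e=d["extent"]; g=ray(w,e[0],e[1],.025); x,f=fit([(w,d["region"])],canpts(),[g[0],g[1],.1],.025); print(np.round(x,4),round(f,3))
force(2); print(telemetry.observe()["tool_pos"],telemetry.observe()["time"])
```

```text
date_stamp [(array([309., 377., 135., 130.]), 0.3)]
test_wand [(array([395., 307.,  21.,  52.]), 0.97)]
thermometer [(array([369., 229.,  28.,  40.]), 0.75)]
[ 0.4625 -0.2519  0.1088] 0.152
[ 0.4703 -0.3338  0.1017] 0.135
F [ 0.01  0.3  -0.14] [0.17 0.11 0.27]
[ 0.42282992 -0.29661464  0.20948551] 42.375
```

View pics/ac_s.png

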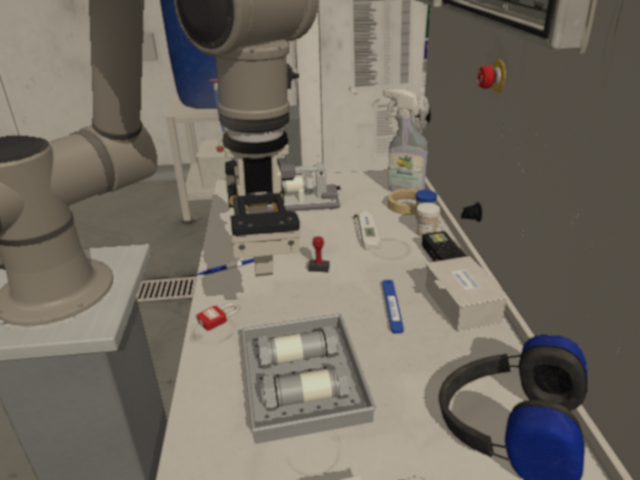

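View pics/ac_w.png

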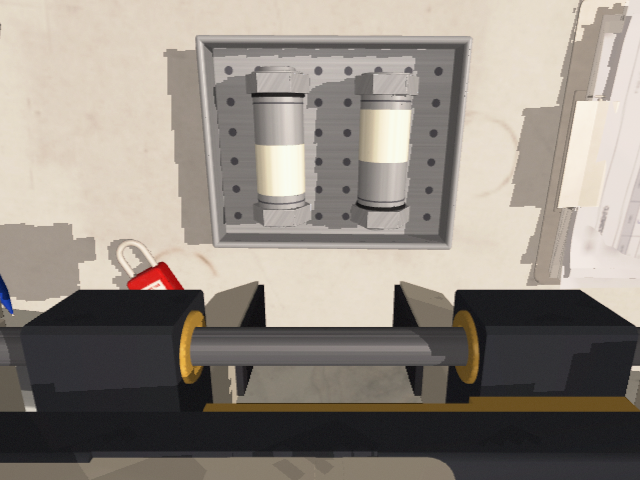

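View pics/ac_c.png

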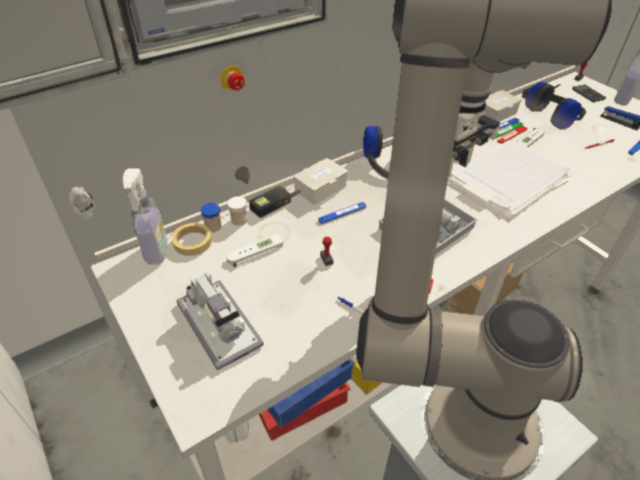

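Run:
```python
from h import *
a=cv2.imread("pics/ac_c.png")[260:370,165:275]; cv2.imwrite("pics/ad.png",cv2.resize(a,None,fx=5,fy=5,interpolation=cv2.INTER_CUBIC))
```

```text
(no output)
```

View pics/ad.png

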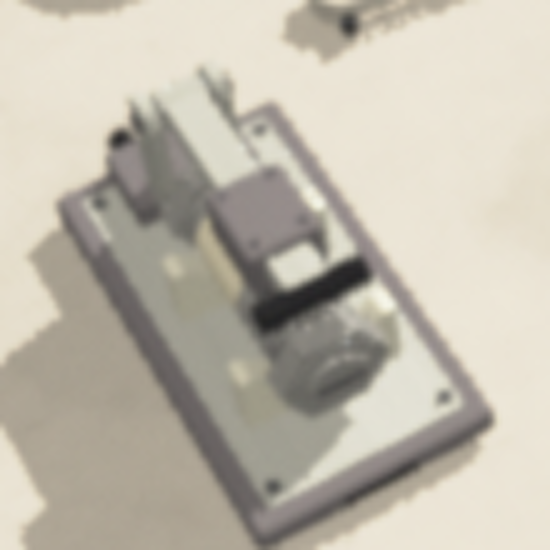

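The head is down on the seated canister, both empties lie in the tray, and the bystanders show no visible movement. Handing in.

```bash
python3 -c "
from cell import robot
print(robot.hand_in())"
```

```text
the job is handed in; nothing more can be done
None
```

The job is handed in at about 42 s of the 72 s allowed; the hand-in gives no verdict.

- **Finding the loaded one:** I lifted all three. The first pulled about 4.4 N (0.45 kg), so it is the loaded one. The other two pulled about 1.8 N and 2.1 N, so they are empty.
- **Dock:** The loaded canister lies in the vees, with its round body across both blocks. I pushed the read head over and pressed it down to its stop. The last pictures show the arm level on the canister; I judged that by eye and did not measure the joint angle.
- **Tray:** Both empties lie side by side on the tray floor. The wrist camera puts them 41–42 mm either side of the tray's centre line and about 5 mm or less off centre lengthways.
- **Bystanders:** The test stick and thermometer were found within about a pixel of their starting places. The network missed the date stamp in the last picture, but it stands by eye where it did. The arm is clear, with about 0 N on it.

Two things did not go as planned:
- **First grasp:** The fingers slid up onto the first canister (about 27 N), because their real tips sit higher than the stated tool point. I opened, went lower and gripped again; it stayed in place.
- **Read head:** The final press briefly reached about 42 N at the fingertips. The limit is 40 N for the arm or gripper body, and I do not know whether fingertip force counts towards it.

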